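# Post-cure a batch of printed brackets in a UV drawer unit

## Task

Post-cure the grey resin-printed brackets: lay every one from the steel drip plate in the drawer of the UV unit, side by side on its floor with none on top of another, shut the drawer fully, pull the lamp switch out until it clicks, leave it on for at least 8 seconds, then push it right back in. Then open the drawer again, move all the cured brackets into the white tray, none on top of another, and leave the drawer fully shut and the lamp off. The lamp must never be on while the drawer is open, and the other things on the bench stay where they are.

Things in the scene. Friction and masses are not known exactly. Their poses are not given: they have to be found in the camera images.
- uv_front (a point): foot of the front face of the UV curing unit, on the bench below the drawer's middle. The unit is a low white box fixed to the bench, 110 mm high, 260 deep; its x axis points to its back, the front faces the robot; it reaches from y -235 to +145 mm. The drawer fills the front for y -126 to +126; right of it, y -130 to -235, is the control panel with the pull switch. A grey housing 40 mm high is on its top, from x 140 mm.
- drawer (a joint): how far the drawer is pulled out, m: 0 = shut (front flush with the unit's front face), 0.18 = fully open. It slides along the unit's -x axis (towards the robot) with about 2.5 N of friction and stays where it is left.
- drawer_handle (a point): middle of the drawer's handle: a steel bar 10 mm thick and 110 mm long, parallel to the unit's y axis, 45 mm in front of the drawer's front and 78 mm above the bench (32 mm below the unit's top), open above and below. The point moves with the drawer; its axes are parallel to the unit's.
- drawer_floor (a point): middle of the drawer's inner floor, 22 mm above the bench; moves with the drawer, axes parallel to the unit's. Floor 212 mm long (x +-106) and 240 wide (y +-120); side and back walls 22 mm high; the front is 12 mm thick, its top 94 mm above the bench. With the drawer at 0.18 the floor from x -106 to +62 mm is clear of the unit, the rest is inside it, under a roof 76 mm above the floor.
- switch (a joint): how far the lamp's pull switch is pulled out, m: 0 = pushed right in (lamp off), 0.016 = out (lamp on). It has an over-centre detent: it takes about 7 N to pull or push, snaps over at 0.008 and then stays out or in by itself.
- switch_knob (a point): centre of the pull switch's knob, a black cylinder 36 mm across and 26 mm long on a steel stem, on the control panel; its axis is level, along the unit's x axis, 78 mm above the bench; pulled towards the unit's -x, pushed towards +x. 14 mm of stem shows between knob and panel when it is in. The point moves with the knob; axes parallel to the unit's.
- plate: steel drip plate on which the brackets lie at the start, 200 (x) x 210 (y) x 4 mm, perforated, fixed to the bench, on the left or on the right of the UV unit. Origin at the centre of its underside.
- tray: white plastic tray for the cured brackets, 200 (x) x 220 (y) x 28 mm high, walls 4 mm, open above, empty at the start, fixed to the bench on the other side of the UV unit from the drip plate. Origin at the centre of its underside.
- tray_in (a point): middle of the tray's inner floor, 4 mm above the bench; the floor is 192 (x) x 212 mm (y).
- bracket0_c (a point): centre (17 mm above its foot, mid-length, mid-width) of a grey resin-printed U-shaped channel bracket, 84 long (its x) x 36 wide (y) x 34 mm high (z), base and side walls 5 mm thick, open at the top and at both ends, with a cross web 16 mm high inside at x = +12 mm and a round boss 18 mm across and 10 mm high at x = -16 mm; about 50 g. Its outer sides can be gripped across the 36 mm width. Two or three brackets are present in a run, the rest absent.
- bracket1_c (a point): centre (17 mm above its foot, mid-length, mid-width) of a grey resin-printed U-shaped channel bracket, 84 long (its x) x 36 wide (y) x 34 mm high (z), base and side walls 5 mm thick, open at the top and at both ends, with a cross web 16 mm high inside at x = +12 mm and a round boss 18 mm across and 10 mm high at x = -16 mm; about 50 g. Its outer sides can be gripped across the 36 mm width. May be absent.
- bracket2_c (a point): centre (17 mm above its foot, mid-length, mid-width) of a grey resin-printed U-shaped channel bracket, 84 long (its x) x 36 wide (y) x 34 mm high (z), base and side walls 5 mm thick, open at the top and at both ends, with a cross web 16 mm high inside at x = +12 mm and a round boss 18 mm across and 10 mm high at x = -16 mm; about 50 g. Its outer sides can be gripped across the 36 mm width. May be absent.
- bracket3_c (a point): centre (17 mm above its foot, mid-length, mid-width) of a grey resin-printed U-shaped channel bracket, 84 long (its x) x 36 wide (y) x 34 mm high (z), base and side walls 5 mm thick, open at the top and at both ends, with a cross web 16 mm high inside at x = +12 mm and a round boss 18 mm across and 10 mm high at x = -16 mm; about 50 g. Its outer sides can be gripped across the 36 mm width. May be absent.
- scraper: scraper, loose, to be left where it is: a flat steel blade 46 mm wide on a black handle, 180 mm long, 20 mm high, lying on the bench beside the drip plate, on the robot's side of it; origin on the bench below the middle.
- wash_bottle: wash bottle, loose, to be left where it is: clear plastic bottle 60 mm across, 165 mm high, left of the unit; origin at its foot.
- resin_jar: resin jar, loose, to be left where it is: black jar 72 mm across, 110 mm high, right of the unit; origin at its foot.
- file: hand file, loose, to be left where it is: steel file 250 mm long with a yellow handle, 22 mm high, lying between the robot and the unit; origin at its underside near the middle.
- sanding_block: cork sanding block, loose, to be left where it is: 100 x 60 x 26 mm, far left on the bench; origin at the centre of its underside.
- square: try square, loose, to be left where it is: steel, stock 100 mm, blade 140 mm, 14 mm high, far left on the bench; origin under the middle of the stock.
Mind the look-alikes: they are no part of the job. Leave any blue or pink look-alike of the part that bears bracket1_c alone.

How it is judged (in metres and radians):
On the way, in this order (a step that is already met when the one before it is completed fails the run):
1. the drawer is opened (at least 120 mm) with the lamp off (value of joint drawer above 0.12 m and value of joint switch below 0.003 m), for 0.2 s.
2. every bracket lies on the drawer's floor, none on another, and the drawer is shut (within 10 mm) with the lamp off (x of bracket0_c in the frame of drawer_floor between -0.106 and 0.106 m and y of bracket0_c in the frame of drawer_floor between -0.12 and 0.12 m and z of bracket0_c in the frame of drawer_floor between 0 and 0.03 m and x of bracket1_c in the frame of drawer_floor between -0.106 and 0.106 m and y of bracket1_c in the frame of drawer_floor between -0.12 and 0.12 m and z of bracket1_c in the frame of drawer_floor between 0 and 0.03 m and x of bracket2_c in the frame of drawer_floor between -0.106 and 0.106 m and y of bracket2_c in the frame of drawer_floor between -0.12 and 0.12 m and z of bracket2_c in the frame of drawer_floor between 0 and 0.03 m and x of bracket3_c in the frame of drawer_floor between -0.106 and 0.106 m and y of bracket3_c in the frame of drawer_floor between -0.12 and 0.12 m and z of bracket3_c in the frame of drawer_floor between 0 and 0.03 m and value of joint drawer below 0.01 m and value of joint switch below 0.003 m), for 0.3 s.
3. the lamp switch is out at its detent for 8 s with the brackets in the shut drawer (x of bracket0_c in the frame of drawer_floor between -0.106 and 0.106 m and y of bracket0_c in the frame of drawer_floor between -0.12 and 0.12 m and z of bracket0_c in the frame of drawer_floor between 0 and 0.03 m and x of bracket1_c in the frame of drawer_floor between -0.106 and 0.106 m and y of bracket1_c in the frame of drawer_floor between -0.12 and 0.12 m and z of bracket1_c in the frame of drawer_floor between 0 and 0.03 m and x of bracket2_c in the frame of drawer_floor between -0.106 and 0.106 m and y of bracket2_c in the frame of drawer_floor between -0.12 and 0.12 m and z of bracket2_c in the frame of drawer_floor between 0 and 0.03 m and x of bracket3_c in the frame of drawer_floor between -0.106 and 0.106 m and y of bracket3_c in the frame of drawer_floor between -0.12 and 0.12 m and z of bracket3_c in the frame of drawer_floor between 0 and 0.03 m and value of joint drawer below 0.01 m and value of joint switch above 0.013 m), for 7.5 s.
4. the lamp switch is pushed right back in, the drawer still shut (value of joint drawer below 0.01 m and value of joint switch below 0.003 m), for 0.2 s.
5. the drawer is opened again (at least 120 mm) (all of step 1), for 0.2 s.
At the end, for the whole second after the job is handed in: every bracket lies at rest inside the white tray, none on top of another (centre less than 30 mm above the tray's floor), the drawer is shut to within 10 mm and the lamp switch is pushed in to within 3 mm (all of step 4 and x of bracket0_c in the frame of tray_in between -0.096 and 0.096 m and y of bracket0_c in the frame of tray_in between -0.106 and 0.106 m and z of bracket0_c in the frame of tray_in between 0 and 0.03 m and x of bracket1_c in the frame of tray_in between -0.096 and 0.096 m and y of bracket1_c in the frame of tray_in between -0.106 and 0.106 m and z of bracket1_c in the frame of tray_in between 0 and 0.03 m and x of bracket2_c in the frame of tray_in between -0.096 and 0.096 m and y of bracket2_c in the frame of tray_in between -0.106 and 0.106 m and z of bracket2_c in the frame of tray_in between 0 and 0.03 m and x of bracket3_c in the frame of tray_in between -0.096 and 0.096 m and y of bracket3_c in the frame of tray_in between -0.106 and 0.106 m and z of bracket3_c in the frame of tray_in between 0 and 0.03 m and linear speed of each of bracket0, bracket1, bracket2, bracket3 below 0.02 m/s); the robot touches nothing.
It fails at once if the lamp is on (switch out beyond half way) while the drawer is open more than 25 mm (value of joint switch above 0.009 m and value of joint drawer above 0.025 m).
It fails at once if another thing on the bench (scraper, wash bottle, resin jar, hand file, cork sanding block, try square) is moved more than 40 mm (distance of any of scraper, wash_bottle, resin_jar, file, sanding_block, square from where it was at the start of the episode above 0.04 m).
Of bracket0, bracket1, bracket2, bracket3 only 2 to 3 are there at a start; the rules pass over those that are not, and their reading is None.
At some moment in a run one of bracket0, bracket1, bracket2, bracket3 may be knocked a few centimetres aside while the robot is not near it.
Once in a run the grip may slacken for a moment while it holds something.
It also fails if it takes over 210 s, if anything falls off the work surface, if the arm or the gripper's body presses on something with over 40 N, if the wrist force passes 120 N, or if a joint passes its speed limit or range.

## Robot

A 6-joint arm with a two-finger parallel gripper is mounted at the origin on the work surface. World frame = base frame: x ahead of the robot, y to its left, z up, the work surface at z = 0. Lengths are in m, angles in degrees, forces in N, time in s.
With the tool pointing down it reaches from about 0.4 to 0.825 m from the base axis. Payload 7 kg.
Tool frame: the origin (TCP) lies midway between the tips of the shut fingers; the grasp point (between the pads) lies 19 mm behind it; z points along the fingers, y is the direction in which the jaws open and shut (so a half turn about z gives the same grasp; the last joint's range is limited). The gripper opens to 88 mm and grips with 3 to 60 N. Pads are 19 mm wide; open, the fingers measure 130 mm over their backs; the gripper's body (78 mm by 193 mm) begins 47 mm behind the grasp point.
Start: joints at [80.392, 20.546, 0.682, 0, -70.136, -16.507], TCP at [0.297, 0.606, 0.227] pointing down, gripper open.
Joint ranges: [-176.03, 176.03], [-82.01, 121.73], [-58.28, 71.71], [-173.87, 95.51], [-174.79, -0.11], [-173.66, 173.66]. Speed limits (degrees/s): [136.94, 136.94, 172.46, 180, 180, 180].

## Interface

Orientations are given as [roll, pitch, yaw] about the fixed x, y, z axes, in that order (R = Rz(yaw) Ry(pitch) Rx(roll)).
In Python, from plant import r gives the robot as it stands. The module is installed in compiled form; this text tells all that it offers.
- The arm moves only by the tool send_rows, never from a script. Its argument "motion" is a list of rows, each an object with "travel": the shift along the tool's x, y, z in m, a list of three; "spin": the turn about the tool's z in degrees. In form: [{"travel": [tx, ty, tz], "spin": spin}, ...]. A call has 1 to 5 rows; each row shifts and turns the pose as measured when the row begins, along the tool's axes as they then stand; what a row does not reach is not made up. A row lasts 1/12 s, in which the tool goes at most 41.7 mm and 7.16 degrees, less where a joint would pass 70% of its speed; a pose out of reach is approached as far as the arm can. A call is refused whole if a number of a shift passes 0.0417 or a number of a turn 7.16, either way. A call with a gripper value outside its range is refused whole. "gripper" is the gripper command: -1 is shut, 1 is fully open, values between are in proportion, set as the call begins (left out, the last holds). The fingers move at their own pace and stop on an object; "squeeze" is the grip in N (left out, the last holds). Time passes only in rows, so rows that do not move let the fingers close. It gives the time, the measured TCP pose, the force and the opening at its end, in the units of the state.
- r.get_state(): the state, without advancing time (a new reading comes with each control period).
- r.capture(name): name is "scene" or "top" or "wrist"; returns (picture, depth): 480x640x3 uint8, blue, green, red; 480x640 float32, m along the optical axis (not along the pixel's ray), 0 where there is no reading.
- r.get_calibration(name): a dict with "fov_y" (degrees; the focal length in pixels is half the picture's height over the tangent of half this angle, whatever the lens; pixels are square), "cx", "cy" (the principal point, pixels), "k1" (the pictures are not rectified: a ray, as slopes to the right and down, at radius r is drawn at 1 + k1 r^2 times it, then the intrinsics apply), "origin" and "orientation" of the camera in the world. Camera axes: x right, y down, z forward; pixel columns grow to the right and rows downward; lengths in m; the calibration is good to about 2 mm. A picture is of the moment at which its call begins: read the wrist's pose just before it. get_calibration takes no time and is no camera call; for the wrist camera it gives the pose at the moment of the call.
- r.close_job(): hands the job in, once; it reports no verdict.
Trained networks look in the newest picture that a camera, given by its name, has taken for a name from the list of things; names that differ only in an ending like _2 or _b are one class to them, and where a whole thing is asked for, a point or a joint stands for the part that bears it (a point fixed in the world has none). Each returns a list of dicts, best first, with "conf" (0 to 1); they miss things now and then, are a little off and sometimes report something else, mostly with a low value. They report only what shows in the picture. A call takes as long as a camera call. They do not tell look-alikes from the thing itself.
- r.boxes_of(camera, target): "at" ([x, y, z] in m, in the coordinates of the camera as it stood for that picture, good to about 4 mm: the middle of the surface that is visible of it).
- r.pinpoint(camera, target): "at" ([x, y, z] in m, in the coordinates of the camera as it stood for that picture, good to about 4 mm: a listed point, or the origin of a listed thing).
The state is a dict: "time_s": time; "joints": joint angles; "qd": joint speeds; "joint_torque": joint torques, N m; "tcp_pos": TCP position; "eef_rot": TCP orientation; "contact_force": force on the tool from outside, world axes, zero at the start; "moment": the same for the moment, N m; "gripper_width": finger opening in m.
Only numpy, scipy, OpenCV 4.12 (cv2) and the standard library are available. Lean on these libraries where they do the work, as an engineer would, in place of code of your own. Each camera call takes 0.05 s, during which the arm holds its last target. There are 200 camera calls.

## Working session

There is one attempt and no reset: what is moved stays moved. The work goes in short steps, Python scripts to look and compute and a tool call to move; the robot and the scene stay as the last step left them, time stands still between calls to the robot, and variables do not carry over. Pictures are saved under pics/ and viewed, about 12 in all and at most 16, crops included, and the job is handed in when it is done.

Besides the shell and the picture viewer there is one more tool, called after ">>>" as name([rows], argument=value, ...), one row to a line, values as JSON. send_rows: Moves the arm, as the interface text tells. Its arguments: {"type":"object","properties":{"motion":{"type":"array"},"gripper":{"type":"number"},"squeeze":{"type":"number"}},"required":["motion"]}

```bash
mkdir -p pics
cat > h.py <<'E'
from plant import r
import numpy as np, cv2
from scipy.spatial.transform import Rotation as R
def cam(n):
    c=r.get_calibration(n); o=np.array(c['orientation'],float)
    Rm=o if o.shape==(3,3) else R.from_euler('xyz',o,degrees=True).as_matrix()
    return c,Rm,np.array(c['origin'])
def w(n,p):
    c,Rm,o=cam(n); return Rm@np.array(p)+o
def cloud(n,d):
    c,Rm,o=cam(n); f=240/np.tan(np.radians(c['fov_y']/2))
    K=np.array([[f,0,c['cx']],[0,f,c['cy']],[0,0,1]])
    v,u=np.mgrid[0:480,0:640]
    q=cv2.undistortPoints(np.stack([u,v],-1).reshape(-1,1,2).astype(np.float32),K,np.array([c['k1'],0,0,0.])).reshape(480,640,2)
    P=np.dstack([q,np.ones((480,640))])*d[...,None]
    return P@Rm.T+o
def st():
    s=r.get_state(); print('t',round(s['time_s'],2),np.round(s['tcp_pos'],4),np.round(s['eef_rot'],1),'J',np.round(s['joints'],0),'F',np.round(s['contact_force'],1),'w',round(s['gripper_width'],4)); return s
E
python3 - <<'E'
from h import *
st(); print(r.get_calibration('top'))
for n in ('top','scene'):
    p,d=r.capture(n); cv2.imwrite(f'pics/{n}0.png',p); np.save(f'{n}0.npy',d)
    for t in ['bracket0_c','drawer_handle','switch_knob','uv_front','plate','tray','tray_in','scraper','wash_bottle','resin_jar','file']:
        print(n,t,[(np.round(w(n,b['at']),3).tolist(),round(b['conf'],2)) for b in r.pinpoint(n,t)[:6]])
E
```

```text
t 0.0 [0.2969 0.6057 0.2256] [179.9  -0.  -26.1] J [ 80.  21.   1.  -0. -70. -17.] F [-0.1  0.3 -0.2] w 0.0875
{'fov_y': 57.38995535531421, 'cx': 319.5869688435082, 'cy': 241.39561200737396, 'k1': 0.02406191781014509, 'origin': array([ 0.47986897, -0.02462508,  1.19507002]), 'orientation': array([-177.3431979 ,   -0.95588482,  -90.29812154])}
top bracket0_c [([0.619, -0.008, 0.075], 0.49)]
top drawer_handle [([0.619, -0.005, 0.076], 0.98)]
top switch_knob [([0.666, -0.188, 0.08], 0.56)]
top uv_front [([0.681, -0.0, 0.002], 0.63)]
top plate [([0.486, -0.332, -0.001], 0.75)]
top tray [([0.463, 0.322, 0.005], 0.8)]
top tray_in []
top scraper [([0.355, -0.329, 0.003], 0.56), ([0.539, -0.385, 0.023], 0.31)]
top wash_bottle [([0.692, 0.265, 0.001], 0.58), ([0.678, 0.003, 0.001], 0.55)]
top resin_jar [([0.679, -0.369, -0.003], 0.59)]
top file [([0.378, -0.01, 0.002], 0.84)]
scene bracket0_c []
scene drawer_handle [([0.618, -0.008, 0.079], 0.56)]
scene switch_knob [([0.488, -0.333, -0.005], 0.67), ([0.664, -0.183, 0.079], 0.59)]
scene uv_front []
scene plate [([0.487, -0.334, -0.001], 0.56)]
scene tray [([0.463, 0.322, 0.002], 0.65)]
scene tray_in [([0.463, 0.319, 0.005], 0.66)]
scene scraper [([0.358, -0.329, -0.001], 0.58)]
scene wash_bottle [([0.693, 0.268, -0.003], 0.83)]
scene resin_jar [([0.682, -0.368, -0.001], 0.86), ([0.695, 0.265, -0.001], 0.34)]
scene file [([0.379, -0.01, -0.0], 0.89), ([0.425, 0.501, 0.0], 0.42)]
```

View pics/top0.png

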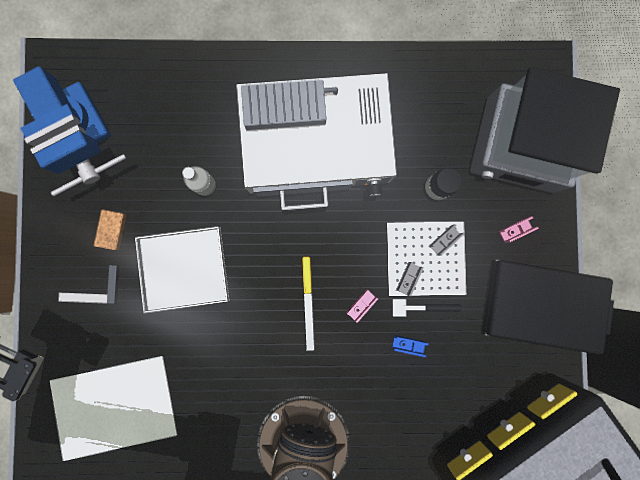

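View pics/scene0.png

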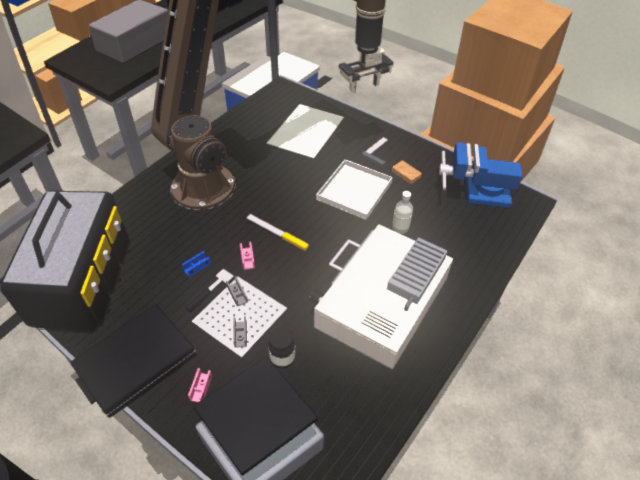

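Top view: the two grey brackets are on the drip plate at about (446,239) and (409,277). The look-alikes are pink at (362,305) and (519,229), and blue at (410,347); all three are off the plate, so I leave them alone. Next I fit the poses from depth and check with one crop.

Run:
```python
from h import *
p=cv2.imread('pics/top0.png'); d=np.load('top0.npy'); P=cloud('top',d)
Z=P[...,2]
def rect(m):
    q=P[m][:,:2].astype(np.float32); (c,s,a)=cv2.minAreaRect(q*1000); 
    b=cv2.boxPoints((c,s,a)); e=max([b[1]-b[0],b[2]-b[1]],key=np.linalg.norm)
    return np.round(c,1),np.round(s,1),round(np.degrees(np.arctan2(e[1],e[0]))%180,1),len(q)
hsv=cv2.cvtColor(p,cv2.COLOR_BGR2HSV)
m=((Z>.02)&(Z<.06)&(P[...,1]<-.15)&(P[...,0]<.62)).astype(np.uint8)
n,l,s,c=cv2.connectedComponentsWithStats(m)
for i in range(1,n):
    if s[i,4]>60:
        mm=l==i; print('comp',c[i].round(),rect(mm),'hsv',np.median(hsv[mm],0),'zmax',np.percentile(P[mm][:,2],[50,95]))
m=(Z>.10)&(Z<.12)&(P[...,0]>.6)&(abs(P[...,1]+.05)<.25)
print('unit top',rect(m), np.median(Z[m]))
# front top edge fit
ys=[];xs=[]
for y in np.arange(-.2,.13,.01):
    k=m&(abs(P[...,1]-y)<.004)
    xs.append(P[k][:,0].min()); ys.append(y)
print(np.round(xs,3)); f=np.polyfit(ys,xs,1); print('front edge slope deg',np.degrees(np.arctan(f[0])),f)
m=(Z>.068)&(Z<.086)&(P[...,0]<.66)&(abs(P[...,1])<.1); print('handle',rect(m),np.percentile(P[m],[0,50,100],axis=0).round(3))
m=(Z>.005)&(Z<.04)&(P[...,1]>.15)&(P[...,1]<.45)&(P[...,0]<.6)&(P[...,0]>.34); print('tray',rect(m))
cv2.imwrite('pics/crop1.png',cv2.resize(p[160:370,330:560],None,fx=3,fy=2.85,interpolation=cv2.INTER_CUBIC))
```

```text
comp [517. 224.] (array([ 568.5, -575.7]), array([26.4, 81.6]), np.float32(115.6), 97) hsv [165.  77. 228.] zmax [0.03291924 0.03837441]
comp [447. 240.] (array([ 537.8, -383.6]), array([37.1, 84.4]), np.float32(131.6), 224) hsv [120.   8. 140.] zmax [0.03642832 0.04081972]
comp [522. 234.] (array([ 550.9, -585.5]), array([ 5.7, 84.3]), np.float32(116.2), 82) hsv [166.   81.  186.5] zmax [0.03319178 0.03775375]
comp [549. 307.] (array([ 358.5, -651.2]), array([319.4, 201.6]), np.float32(80.1), 9169) hsv [110.  15.  53.] zmax [0.05537358 0.05880788]
comp [410. 278.] (array([ 434. , -283.3]), array([37. , 84.1]), np.float32(154.8), 239) hsv [120.   8. 136.] zmax [0.03627203 0.04197627]
comp [367. 303.] (array([ 370.2, -160.8]), array([36.9, 65.2]), np.float32(137.8), 114) hsv [162.  59. 219.] zmax [0.0338914  0.03813022]
comp [451. 307.] (array([ 356.1, -394.3]), array([54.1, 13.4]), np.float32(89.6), 61) hsv [114.  18.  59.] zmax [0.02141235 0.02454159]
comp [410. 346.] (array([ 256.8, -281.2]), array([83.8, 36.6]), np.float32(78.1), 194) hsv [111. 179. 211.] zmax [0.03389522 0.03868078]
comp [489. 415.] (array([  79.5, -486.1]), array([ 31.6, 393.8]), np.float32(126.2), 1172) hsv [71.5 33.5 24. ] zmax [0.04061831 0.05806638]
unit top (array([797.1, -36.8]), array([291.3, 380.1]), np.float32(94.2), 11878) 0.110623755243348
[0.692 0.691 0.662 0.69  0.69  0.688 0.687 0.687 0.685 0.685 0.686 0.684
 0.683 0.683 0.682 0.681 0.681 0.68  0.679 0.679 0.677 0.676 0.676 0.673
 0.674 0.673 0.672 0.672 0.671 0.671 0.669 0.668 0.668]
front edge slope deg -3.5807595352597335 [-0.06257754  0.67678443]
handle (array([330.5,   9. ]), array([662.8, 164.8]), np.float32(1.5), 321) [[-0.002 -0.082  0.068]
 [ 0.622  0.011  0.082]
 [ 0.66   0.1    0.086]]
tray (array([470.1, 300.2]), array([256.6, 299.9]), np.float32(90.8), 4089)
```

View pics/crop1.png

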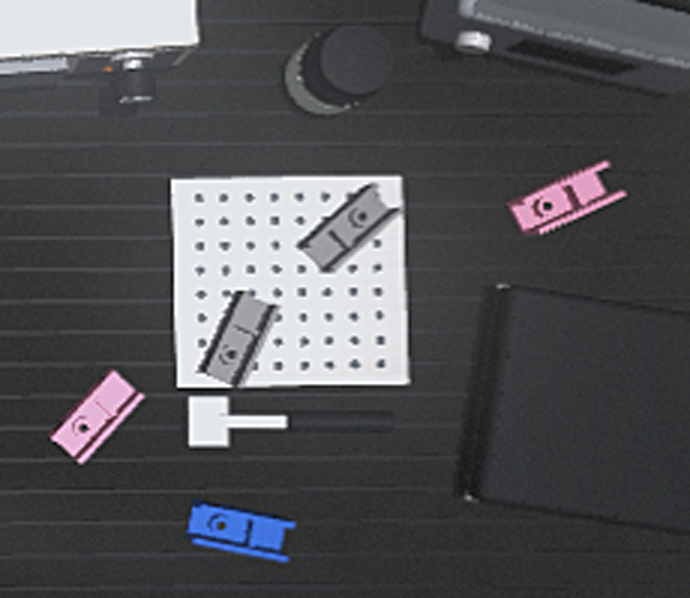

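Two grey brackets: A at (0.538,-0.384), long axis at 131.6°, and B at (0.434,-0.283), long axis at 154.8°. The crop shows them both plain grey on the plate, with pink and blue look-alikes off it. First I turn the tool for the handle.

>>> send_rows([
  {"travel": [0,0,0],"spin": 7},
  {"travel": [0,0,0],"spin": 7},
  {"travel": [0,0,0],"spin": 7},
  {"travel": [0,0,0],"spin": 7},
  {"travel": [0,0,0],"spin": 7},
], gripper=-0.4)

```text
time_s: 1.62
tcp_pos: [0.2971, 0.6061, 0.2266]
eef_rot: [-180.0, 0.0, -61.8]
contact_force: [0.1, -0.1, 0.3]
gripper_width: 0.0599
```

>>> send_rows([
  {"travel": [0,0,0],"spin": 7},
  {"travel": [0,0,0],"spin": 7},
  {"travel": [0,0,0],"spin": 7},
  {"travel": [0,0,0],"spin": 4},
  {"travel": [0,0,0],"spin": 0},
])

```text
time_s: 2.03
tcp_pos: [0.2972, 0.6061, 0.2265]
eef_rot: [-180.0, -0.0, -87.9]
contact_force: [0.3, 0.9, -1.0]
gripper_width: 0.0286
```

```bash
cat >> h.py <<'E'
def go(x,y,z,yaw=None,step=.035):
    s=st(); p=np.array(s['tcp_pos']); Rm=R.from_euler('xyz',s['eef_rot'],degrees=True).as_matrix()
    t=Rm.T@(np.array([x,y,z])-p); n=int(np.ceil(np.linalg.norm(t)/step)); print('travel',np.round(t,4),'rows',n,'each',np.round(t/max(n,1),4))
    if yaw is not None:
        dy=(s['eef_rot'][2]-yaw+90)%180-90; print('spin',round(dy,1))
E
python3 -c "
from h import *
go(.619,-.006,.2,-86.2)"
```

```text
t 2.03 [0.2972 0.6061 0.2265] [-180.    -0.   -87.9] J [ 80.  21.   1.   0. -70. -78.] F [ 0.3  0.9 -1. ] w 0.0286
travel [ 0.6233 -0.2994  0.0266] rows 20 each [ 0.0312 -0.015   0.0013]
spin -1.7
```

>>> send_rows([
  {"travel": [0.0312,-0.015,0.001],"spin": -1.7},
  {"travel": [0.0312,-0.015,0.001],"spin": 0},
  {"travel": [0.0312,-0.015,0.001],"spin": 0},
  {"travel": [0.0312,-0.015,0.001],"spin": 0},
  {"travel": [0.0312,-0.015,0.001],"spin": 0},
])

```text
time_s: 2.45
tcp_pos: [0.3817, 0.456, 0.2196]
eef_rot: [-180.0, -0.0, -84.9]
contact_force: [1.1, -0.3, -0.2]
gripper_width: 0.0265
```

>>> send_rows([
  {"travel": [0.0312,-0.015,0.001],"spin": 0},
  {"travel": [0.0312,-0.015,0.001],"spin": 0},
  {"travel": [0.0312,-0.015,0.001],"spin": 0},
  {"travel": [0.0312,-0.015,0.001],"spin": 0},
  {"travel": [0.0312,-0.015,0.001],"spin": 0},
])

```text
time_s: 2.87
tcp_pos: [0.4742, 0.3004, 0.2157]
eef_rot: [-179.9, 0.1, -83.9]
contact_force: [0.9, 0.6, -0.6]
gripper_width: 0.0262
```

>>> send_rows([
  {"travel": [0.0312,-0.015,0.001],"spin": 0},
  {"travel": [0.0312,-0.015,0.001],"spin": 0},
  {"travel": [0.0312,-0.015,0.001],"spin": 0},
  {"travel": [0.0312,-0.015,0.001],"spin": 0},
  {"travel": [0.0312,-0.015,0.001],"spin": 0},
])

```text
time_s: 3.28
tcp_pos: [0.5698, 0.146, 0.2122]
eef_rot: [-179.7, 0.2, -82.9]
contact_force: [0.5, 1.0, -0.5]
gripper_width: 0.0263
```

>>> send_rows([
  {"travel": [0.0312,-0.015,0.001],"spin": 0},
  {"travel": [0.0312,-0.015,0.001],"spin": 0},
  {"travel": [0.0312,-0.015,0.001],"spin": 0},
  {"travel": [0.0312,-0.015,0.001],"spin": 0},
  {"travel": [0,0,0],"spin": 0},
])

```text
time_s: 3.7
tcp_pos: [0.6506, 0.0186, 0.2083]
eef_rot: [-179.6, 0.2, -82.2]
contact_force: [-0.7, 0.2, -0.3]
gripper_width: 0.0261
```

```bash
python3 -c "
from h import *
go(.619,-.006,.2,-86.2)
p,d=r.capture('wrist'); cv2.imwrite('pics/w1.png',p)
for t in ['drawer_handle','switch_knob','uv_front']:
  print(t,[(np.round(w('wrist',b['at']),3).tolist(),round(b['conf'],2)) for b in r.pinpoint('wrist',t)[:3]])
P=cloud('wrist',d);Z=P[...,2]
m=(Z>.072)&(Z<.09)&(P[...,0]<.66)&(P[...,0]>.59)&(abs(P[...,1])<.1)
print(m.sum(),np.percentile(P[m],[2,50,98],axis=0).round(3)); q=P[m]
f=np.polyfit(q[:,1],q[:,0],1); print('bar fit',f)
"
```

```text
t 3.7 [0.6506 0.0186 0.2083] [-179.6    0.2  -82.2] J [ 19.  19.  -4.  -0. -66. -11.] F [-0.7  0.2 -0.3] w 0.0261
travel [0.0201 0.0347 0.008 ] rows 2 each [0.01   0.0174 0.004 ]
spin 4.0
drawer_handle [([0.618, -0.003, 0.077], 0.88)]
switch_knob []
uv_front [([0.676, 0.003, -0.001], 0.77)]
4108 [[ 0.614 -0.058  0.08 ]
 [ 0.624 -0.005  0.084]
 [ 0.659  0.06   0.086]]
bar fit [-0.02382075  0.62929483]
```

View pics/w1.png

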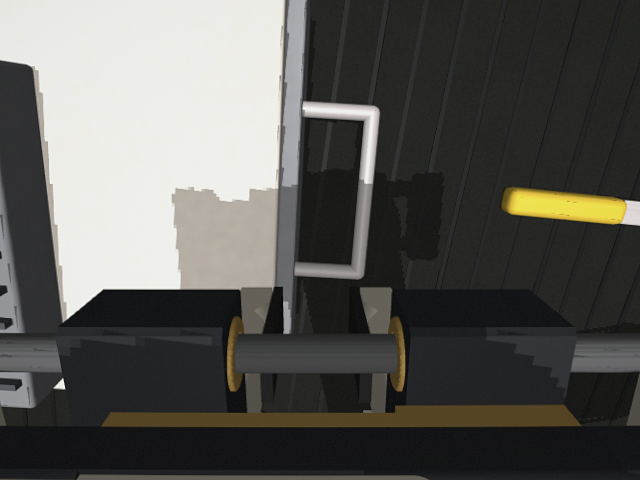

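The wrist view shows the handle bar at about (368,190), clear of the fingers. It measures (0.618,-0.004).

>>> send_rows([
  {"travel": [0.01,0.017,0.02],"spin": 2},
  {"travel": [0.01,0.017,0.02],"spin": 2},
  {"travel": [0,0,0.01],"spin": 0},
  {"travel": [0,0,0],"spin": 0},
])

```text
time_s: 4.23
tcp_pos: [0.6159, 0.0043, 0.1593]
eef_rot: [-179.3, 0.3, -85.7]
contact_force: [-1.0, 1.1, -0.4]
gripper_width: 0.0263
```

```bash
python3 -c "
from h import *
go(.618,-.005,.059,-86.2)"
```

```text
t 4.23 [0.6159 0.0043 0.1593] [-179.3    0.3  -85.7] J [ 18.  18. -13.  -0. -59. -14.] F [-1.   1.1 -0.4] w 0.0263
travel [ 0.01   -0.0002  0.1003] rows 3 each [ 0.0033 -0.0001  0.0334]
spin 0.5
```

>>> send_rows([
  {"travel": [0.003,0,0.025],"spin": 0.5},
  {"travel": [0.003,0,0.025],"spin": 0},
  {"travel": [0.003,0,0.025],"spin": 0},
  {"travel": [0,0,0.02],"spin": 0},
  {"travel": [0,0,0.004],"spin": 0},
])

```text
time_s: 4.65
tcp_pos: [0.6225, 0.0029, 0.0648]
eef_rot: [-178.6, 0.4, -85.3]
contact_force: [-0.5, -0.9, 0.5]
gripper_width: 0.0264
```

>>> send_rows([
  {"travel": [0,0,0],"spin": 0},
  {"travel": [0,0,0],"spin": 0},
  {"travel": [0,0,0],"spin": 0},
  {"travel": [0,0,0],"spin": 0},
], gripper=-1, squeeze=30)

```text
time_s: 4.98
tcp_pos: [0.6229, 0.0054, 0.0667]
eef_rot: [-178.6, 0.4, -85.0]
contact_force: [2.2, -4.9, -14.8]
gripper_width: 0.0088
```

```bash
python3 -c "
from h import *
go(.618-.19,-.005-.012,.059,-86.2)"
```

```text
t 4.98 [0.6229 0.0054 0.0667] [-178.6    0.4  -85. ] J [ 18.  23. -18.  -0. -47. -13.] F [  2.2  -4.9 -14.8] w 0.0088
travel [0.0054 0.1963 0.003 ] rows 6 each [0.0009 0.0327 0.0005]
spin 1.2
```

>>> send_rows([
  {"travel": [0,0.01,0],"spin": 0},
  {"travel": [0,0.02,0],"spin": 0},
  {"travel": [0,0.025,0],"spin": 0},
  {"travel": [0,0.025,0],"spin": 0},
  {"travel": [0,0.025,0],"spin": 0},
])

```text
time_s: 5.4
tcp_pos: [0.5274, -0.002, 0.0666]
eef_rot: [-177.6, 0.5, -84.9]
contact_force: [4.4, 0.8, -4.9]
gripper_width: 0.0087
```

```bash
python3 -c "
from h import *
go(.618-.165,-.005-.01,.059,-86.2)"
```

```text
t 5.4 [ 0.5274 -0.002   0.0666] [-177.6    0.5  -84.9] J [ 21.  15. -32.   0. -41. -16.] F [ 4.4  0.8 -4.9] w 0.0087
travel [0.0065 0.0756 0.0044] rows 3 each [0.0022 0.0252 0.0015]
spin 1.3
```

>>> send_rows([
  {"travel": [0.001,0.025,0.001],"spin": 0},
  {"travel": [0.001,0.025,0.001],"spin": 0},
  {"travel": [0.001,0.02,0.001],"spin": 0},
  {"travel": [0,0.008,0],"spin": 0},
  {"travel": [0,0,0],"spin": 0},
])

```text
time_s: 5.82
tcp_pos: [0.4533, -0.0075, 0.0667]
eef_rot: [-176.2, 1.0, -84.8]
contact_force: [7.1, -2.0, -25.8]
gripper_width: 0.009
```

>>> send_rows([
  {"travel": [0,0,0],"spin": 0},
  {"travel": [0,0,0],"spin": 0},
  {"travel": [0,0,0],"spin": 0},
], gripper=-0.4)

```text
time_s: 6.07
tcp_pos: [0.4567, -0.0067, 0.0692]
eef_rot: [-175.9, 1.0, -84.7]
contact_force: [0.5, 0.4, -0.2]
gripper_width: 0.0232
```

>>> send_rows([
  {"travel": [0,0,-0.03],"spin": 0},
  {"travel": [0,0,-0.03],"spin": 0},
  {"travel": [0,0,-0.03],"spin": 0},
  {"travel": [0,0,-0.03],"spin": 0},
  {"travel": [0,0,0],"spin": 0},
])

```text
time_s: 6.48
tcp_pos: [0.4539, -0.0097, 0.1964]
eef_rot: [-175.8, 0.8, -84.7]
contact_force: [1.1, 0.7, 1.0]
gripper_width: 0.0265
```

```bash
python3 -c "
from h import *
go(.434,-.283,.17,64.8)
p,d=r.capture('top'); cv2.imwrite('pics/t1.png',p)
for t in ['drawer_handle','drawer_floor','switch_knob','bracket0_c']:
  print(t,[(np.round(w('top',b['at']),3).tolist(),round(b['conf'],2)) for b in r.pinpoint('top',t)[:5]])
"
```

```text
t 6.48 [ 0.4539 -0.0097  0.1964] [-175.8    0.8  -84.7] J [ 24.  -2. -32.   1. -56. -19.] F [1.1 0.7 1. ] w 0.0265
travel [0.2706 0.0468 0.0193] rows 8 each [0.0338 0.0058 0.0024]
spin 30.5
drawer_handle []
drawer_floor [([0.619, -0.005, 0.026], 0.73), ([0.668, -0.184, 0.081], 0.69)]
switch_knob []
bracket0_c [([0.431, -0.283, 0.02], 0.27)]
```

View pics/t1.png

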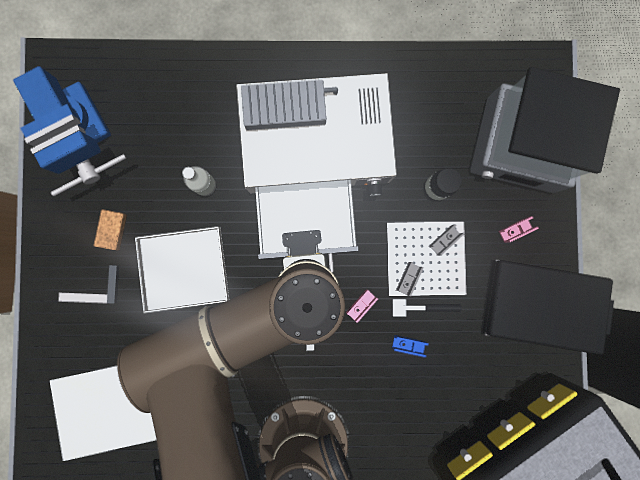

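The drawer is open and the file, pink and blue pieces are untouched. Both brackets are still on the plate at (446,239) and (409,277). Next, bracket B.

>>> send_rows([
  {"travel": [0.0338,0.0058,0.0024],"spin": 0},
  {"travel": [0.0338,0.0058,0.0024],"spin": 0},
  {"travel": [0.0338,0.0058,0.0024],"spin": 0},
  {"travel": [0.0338,0.0058,0.0024],"spin": 0},
  {"travel": [0.0338,0.0058,0.0024],"spin": 0},
], gripper=0.6)

```text
time_s: 7.15
tcp_pos: [0.437, -0.1818, 0.168]
eef_rot: [-176.8, 0.7, -84.0]
contact_force: [1.1, -1.1, 0.3]
gripper_width: 0.0538
```

>>> send_rows([
  {"travel": [0.0338,0.0058,0.0024],"spin": 0},
  {"travel": [0.0338,0.0058,0.0024],"spin": 0},
  {"travel": [0.0338,0.0058,0.0024],"spin": 0},
  {"travel": [0,0,0],"spin": -7},
  {"travel": [0,0,0],"spin": -7},
])

```text
time_s: 7.57
tcp_pos: [0.4252, -0.2952, 0.1493]
eef_rot: [-177.5, 0.3, -70.2]
contact_force: [-0.9, 0.7, -0.4]
gripper_width: 0.0703
```

>>> send_rows([
  {"travel": [0,0,0],"spin": -7},
  {"travel": [0,0,0],"spin": -7},
  {"travel": [0,0,0],"spin": -7},
  {"travel": [0,0,0],"spin": -7},
  {"travel": [0,0,0],"spin": -7},
])

```text
time_s: 7.98
tcp_pos: [0.4206, -0.2971, 0.1399]
eef_rot: [-178.1, -0.3, -34.2]
contact_force: [1.3, -0.3, 0.5]
gripper_width: 0.0703
```

>>> send_rows([
  {"travel": [0,0,0],"spin": -7},
  {"travel": [0,0,0],"spin": -3},
  {"travel": [0,0,0],"spin": 0},
])

```text
time_s: 8.23
tcp_pos: [0.4184, -0.2968, 0.1349]
eef_rot: [-178.3, -0.1, -23.5]
contact_force: [0.6, 0.4, 0.4]
gripper_width: 0.0698
```

```bash
cat >> h.py <<'E'
def rect(P,m):
    q=P[m][:,:2].astype(np.float32); (c,s,a)=cv2.minAreaRect(q*1000)
    b=cv2.boxPoints((c,s,a)); e=max([b[1]-b[0],b[2]-b[1]],key=np.linalg.norm)
    return np.round(c,1),np.round(s,1),round(float(np.degrees(np.arctan2(e[1],e[0]))%180),1),len(q)
def blobs(n,zlo,zhi,fn):
    p,d=r.capture(n); cv2.imwrite(fn,p); P=cloud(n,d); Z=P[...,2]; hsv=cv2.cvtColor(p,cv2.COLOR_BGR2HSV)
    m=((Z>zlo)&(Z<zhi)).astype(np.uint8); k,l,s,c=cv2.connectedComponentsWithStats(m)
    for i in range(1,k):
        if s[i,4]>80:
            q=rect(P,l==i)
            if 60<max(q[1])<100: print(c[i].round(),q,np.median(hsv[l==i],0))
    return p,d,P
E
python3 -c "
from h import *
go(.434,-.283,.1,-25.2)
p,d,P=blobs('wrist',.02,.06,'pics/w2.png')
print([(np.round(w('wrist',b['at']),3).tolist(),round(b['conf'],2)) for b in r.pinpoint('wrist','bracket0_c')[:5]])
"
```

```text
t 8.23 [ 0.4184 -0.2968  0.1349] [-1.783e+02 -1.000e-01 -2.350e+01] J [-15.  10. -26.  -2. -54.  82.] F [0.6 0.4 0.4] w 0.0698
travel [ 0.0087 -0.0178  0.0355] rows 2 each [ 0.0044 -0.0089  0.0178]
spin 1.7
[ 18. 184.] (array([ 525. , -130.8]), array([35.9, 73.9]), 145.1, 2914) [ 60.   4. 100.]
[292. 217.] (array([ 433.9, -284.8]), array([36.5, 84.5]), 154.9, 3085) [  8.   9. 103.]
[478. 267.] (array([ 355.4, -381.3]), array([79.7, 10.2]), 88.9, 691) [120.  10.  39.]
[]
```

View pics/w2.png

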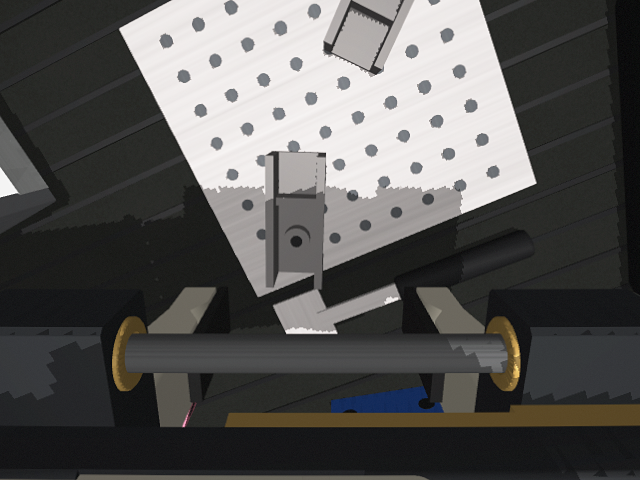

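Bracket B (crop (295,225)) is confirmed at (0.434,-0.285), long axis 154.9°, and the fingers are clear of the scraper. Descending onto it.

>>> send_rows([
  {"travel": [0.005,-0.009,0.015],"spin": 1},
  {"travel": [0.005,-0.009,0.015],"spin": 0.5},
  {"travel": [0,0,0],"spin": 0},
])

```text
time_s: 8.58
tcp_pos: [0.4359, -0.2839, 0.1043]
eef_rot: [-178.3, -0.1, -25.8]
contact_force: [0.0, 0.3, -0.1]
gripper_width: 0.0702
```

```bash
python3 -c "
from h import *
go(.434,-.285,.012,-25.2)"
```

```text
t 8.58 [ 0.4359 -0.2839  0.1043] [-1.783e+02 -1.000e-01 -2.580e+01] J [-13.  13. -27.  -2. -50.  78.] F [ 0.   0.3 -0.1] w 0.0702
travel [-0.0013  0.0045  0.0922] rows 3 each [-0.0004  0.0015  0.0307]
spin -0.6
```

>>> send_rows([
  {"travel": [0,0.001,0.028],"spin": 0},
  {"travel": [0,0.001,0.028],"spin": 0},
  {"travel": [0,0.001,0.02],"spin": 0},
  {"travel": [0,0,0.005],"spin": 0},
  {"travel": [0,0,0],"spin": 0},
])

```text
time_s: 9.0
tcp_pos: [0.4369, -0.2854, 0.0219]
eef_rot: [-178.4, -0.1, -26.1]
contact_force: [0.2, -0.1, 0.1]
gripper_width: 0.0699
```

```bash
python3 -c "
from h import *
go(.434,-.285,.012,-25.2)"
```

```text
t 9.0 [ 0.4369 -0.2854  0.0219] [-1.784e+02 -1.000e-01 -2.610e+01] J [-13.  20. -32.  -3. -38.  79.] F [ 0.2 -0.1  0.1] w 0.0699
travel [-0.0028  0.0012  0.0099] rows 1 each [-0.0028  0.0012  0.0099]
spin -0.9
```

>>> send_rows([
  {"travel": [-0.002,0.001,0.009],"spin": -0.9},
  {"travel": [0,0,0],"spin": 0},
])

```text
time_s: 9.17
tcp_pos: [0.4351, -0.2856, 0.0135]
eef_rot: [-178.4, -0.2, -25.2]
contact_force: [-1.2, 0.4, 0.5]
gripper_width: 0.0702
```

>>> send_rows([
  {"travel": [0,0,0],"spin": 0},
  {"travel": [0,0,0],"spin": 0},
  {"travel": [0,0,0],"spin": 0},
  {"travel": [0,0,0],"spin": 0},
  {"travel": [0,0,0],"spin": 0},
], gripper=-1, squeeze=25)

```text
time_s: 9.58
tcp_pos: [0.4375, -0.2865, 0.0172]
eef_rot: [-178.3, -0.6, -25.2]
contact_force: [0.3, 0.7, 0.5]
gripper_width: 0.0421
```

>>> send_rows([
  {"travel": [0,0,-0.03],"spin": 0},
  {"travel": [0,0,-0.03],"spin": 0},
  {"travel": [0,0,-0.03],"spin": 0},
  {"travel": [0,0,-0.03],"spin": 0},
  {"travel": [0,0,-0.03],"spin": 0},
])

```text
time_s: 10.0
tcp_pos: [0.4298, -0.2885, 0.1672]
eef_rot: [-178.4, 0.2, -25.2]
contact_force: [1.0, 0.7, -0.6]
gripper_width: 0.0089
```

```bash
python3 -c "
from h import *
go(.600,-.056,.16,3.8)"
```

```text
t 10.0 [ 0.4298 -0.2885  0.1672] [-178.4    0.2  -25.2] J [-13.   9. -23.  -2. -58.  79.] F [ 1.   0.7 -0.6] w 0.0089
travel [ 0.0549 -0.2826  0.0148] rows 9 each [ 0.0061 -0.0314  0.0016]
spin -29.0
```

The jaws hadn't finished closing before the lift, so I need longer closes (about 1 s). I reopen and look again.

>>> send_rows([
  {"travel": [0,0,0.02],"spin": 0},
  {"travel": [0,0,0.02],"spin": 0},
  {"travel": [0,0,0],"spin": 0},
  {"travel": [0,0,0],"spin": 0},
  {"travel": [0,0,0],"spin": 0},
], gripper=0.5)

```text
time_s: 10.42
tcp_pos: [0.4359, -0.2899, 0.1385]
eef_rot: [-178.3, -0.9, -25.1]
contact_force: [0.3, 1.0, -0.7]
gripper_width: 0.0367
```

>>> send_rows([
  {"travel": [0,0,0],"spin": 0},
  {"travel": [0,0,0],"spin": 0},
  {"travel": [0,0,0],"spin": 0},
])

```text
time_s: 10.67
tcp_pos: [0.4362, -0.2901, 0.1397]
eef_rot: [-178.3, -0.9, -25.1]
contact_force: [0.9, -0.1, 0.5]
gripper_width: 0.0568
```

```bash
python3 -c "
from h import *
p,d,P=blobs('wrist',.02,.06,'pics/w3.png')
go(.434,-.285,.012,-25.2)
"
```

```text
[314. 238.] (array([ 434.3, -284.7]), array([36.4, 84.6]), 155.4, 2773) [  8.   9. 101.]
t 10.72 [ 0.4363 -0.2901  0.1397] [-178.3   -0.9  -25.1] J [-13.  10. -25.  -2. -53.  79.] F [-0.8 -0.1 -0.2] w 0.0608
travel [-0.0063  0.      0.1277] rows 4 each [-0.0016  0.      0.0319]
spin 0.1
```

>>> send_rows([
  {"travel": [-0.001,0,0.032],"spin": 0},
  {"travel": [-0.001,0,0.032],"spin": 0},
  {"travel": [-0.001,0,0.032],"spin": 0},
  {"travel": [0,0,0.012],"spin": 0},
  {"travel": [0,0,0],"spin": 0},
])

```text
time_s: 11.13
tcp_pos: [0.4402, -0.2882, 0.0316]
eef_rot: [-178.3, -1.5, -25.1]
contact_force: [-0.0, -0.2, -0.4]
gripper_width: 0.0657
```

```bash
python3 -c "
from h import *
go(.434,-.285,.012,-25.2)"
```

```text
t 11.13 [ 0.4402 -0.2882  0.0316] [-178.3   -1.5  -25.1] J [-13.  18. -32.  -2. -38.  80.] F [-0.  -0.2 -0.4] w 0.0657
travel [-0.0075  0.0003  0.0194] rows 1 each [-0.0075  0.0003  0.0194]
spin 0.1
```

>>> send_rows([
  {"travel": [-0.004,0,0.011],"spin": 0},
  {"travel": [-0.003,0,0.01],"spin": 0},
  {"travel": [0,0,0],"spin": 0},
  {"travel": [0,0,0],"spin": 0},
], gripper=-1, squeeze=25)

```text
time_s: 11.47
tcp_pos: [0.4356, -0.2854, 0.0113]
eef_rot: [-178.3, -1.4, -25.0]
contact_force: [0.1, 0.2, 0.5]
gripper_width: 0.0449
```

>>> send_rows([
  {"travel": [0,0,0],"spin": 0},
  {"travel": [0,0,0],"spin": 0},
  {"travel": [0,0,0],"spin": 0},
  {"travel": [0,0,0],"spin": 0},
  {"travel": [0,0,0],"spin": 0},
])

```text
time_s: 11.88
tcp_pos: [0.4385, -0.2864, 0.0154]
eef_rot: [-178.3, -1.8, -25.0]
contact_force: [0.2, -0.4, -0.3]
gripper_width: 0.0358
```

>>> send_rows([
  {"travel": [0,0,0],"spin": 0},
])

```text
time_s: 11.97
tcp_pos: [0.4387, -0.2864, 0.0158]
eef_rot: [-178.3, -1.8, -25.0]
contact_force: [-1.0, -0.6, -1.5]
gripper_width: 0.036
```

```bash
python3 -c "
from h import *
go(.434,-.285,.15,-25.2)"
```

```text
t 11.97 [ 0.4387 -0.2864  0.0158] [-178.3   -1.8  -25. ] J [-13.  19. -33.  -2. -35.  79.] F [-1.  -0.6 -1.5] w 0.036
travel [-0.0006 -0.0033 -0.1343] rows 4 each [-0.0002 -0.0008 -0.0336]
spin 0.2
```

>>> send_rows([
  {"travel": [0,0,-0.02],"spin": 0},
  {"travel": [0,0,-0.03],"spin": 0},
  {"travel": [0,0,-0.03],"spin": 0},
  {"travel": [0,0,-0.03],"spin": 0},
  {"travel": [0,0,-0.025],"spin": 0},
])

```text
time_s: 12.38
tcp_pos: [0.4285, -0.287, 0.1497]
eef_rot: [-178.4, -1.0, -25.1]
contact_force: [1.0, -0.2, -0.9]
gripper_width: 0.0364
```

>>> send_rows([
  {"travel": [0,0,0],"spin": -7},
  {"travel": [0,0,0],"spin": -7},
  {"travel": [0,0,0],"spin": -7},
  {"travel": [0,0,0],"spin": -7},
  {"travel": [0,0,0],"spin": -1},
])

```text
time_s: 12.8
tcp_pos: [0.4319, -0.2884, 0.1591]
eef_rot: [-179.5, -2.5, 4.9]
contact_force: [-0.0, -0.3, -0.3]
gripper_width: 0.0358
```

```bash
python3 -c "
from h import *
go(.600,-.056,.15,3.8)"
```

```text
t 12.8 [ 0.4319 -0.2884  0.1591] [-179.5   -2.5    4.9] J [-13.   8. -25.  -2. -55. 109.] F [-0.  -0.3 -0.3] w 0.0358
travel [ 0.1866 -0.2172  0.0192] rows 9 each [ 0.0207 -0.0241  0.0021]
spin 1.1
```

>>> send_rows([
  {"travel": [0.0207,-0.0241,0.002],"spin": 1},
  {"travel": [0.0207,-0.0241,0.002],"spin": 0},
  {"travel": [0.0207,-0.0241,0.002],"spin": 0},
  {"travel": [0.0207,-0.0241,0.002],"spin": 0},
  {"travel": [0.0207,-0.0241,0.002],"spin": 0},
])

```text
time_s: 13.22
tcp_pos: [0.527, -0.161, 0.1551]
eef_rot: [-179.4, -2.4, 2.4]
contact_force: [1.1, -1.2, -1.4]
gripper_width: 0.0358
```

>>> send_rows([
  {"travel": [0.0207,-0.0241,0.002],"spin": 0},
  {"travel": [0.0207,-0.0241,0.002],"spin": 0},
  {"travel": [0.0207,-0.0241,0.002],"spin": 0},
  {"travel": [0.02,-0.023,0.002],"spin": 0},
  {"travel": [0,0,0],"spin": 0},
])

```text
time_s: 13.63
tcp_pos: [0.6112, -0.0532, 0.1505]
eef_rot: [-179.3, -2.4, 1.6]
contact_force: [0.5, -0.2, 0.6]
gripper_width: 0.0363
```

```bash
python3 -c "
from h import *
go(.600,-.056,.15,3.8)
p,d=r.capture('top'); P=cloud('top',d); Z=P[...,2]
# drawer side walls (z~.044) and floor
m=(Z>.015)&(Z<.03)&(P[...,0]>.45)&(P[...,0]<.68)&(abs(P[...,1])<.14)&(p.min(2)>120)
print(rect(P,m),np.percentile(P[m],[1,99],axis=0).round(3))
m=(Z>.085)&(Z<.1)&(P[...,0]>.45)&(P[...,0]<.56)&(abs(P[...,1])<.16)
print('front',rect(P,m))
"
```

```text
t 13.63 [ 0.6112 -0.0532  0.1505] [-179.3   -2.4    1.6] J [ 13.  17. -15.  -0. -55.  79.] F [ 0.5 -0.2  0.6] w 0.0363
travel [-0.0113  0.0025 -0.    ] rows 1 each [-0.0113  0.0025 -0.    ]
spin -2.2
(array([549.4, -10.1]), array([ 75.3, 240.6]), 94.6, 2174) [[ 0.509 -0.129  0.018]
 [ 0.586  0.107  0.028]]
front (array([479.8, -14.9]), array([ 60.6, 249.9]), 94.4, 534)
```

>>> send_rows([
  {"travel": [-0.011,0.0025,0.02],"spin": -2.2},
  {"travel": [0,0,0.03],"spin": 0},
  {"travel": [0,0,0.025],"spin": 0},
  {"travel": [0,0,0.015],"spin": 0},
  {"travel": [0,0,0],"spin": 0},
])

```text
time_s: 14.1
tcp_pos: [0.6017, -0.0566, 0.0579]
eef_rot: [-179.4, -2.5, 3.2]
contact_force: [-0.5, 0.4, -1.3]
gripper_width: 0.0361
```

```bash
python3 -c "
from h import *
go(.600,-.056,.036,3.8)"
```

```text
t 14.1 [ 0.6017 -0.0566  0.0579] [-179.4   -2.5    3.2] J [ 13.  22. -22.  -0. -44.  80.] F [-0.5  0.4 -1.3] w 0.0361
travel [-0.0026 -0.0005  0.0218] rows 1 each [-0.0026 -0.0005  0.0218]
spin -0.6
```

>>> send_rows([
  {"travel": [-0.001,0,0.012],"spin": 0},
  {"travel": [-0.001,0,0.009],"spin": 0},
  {"travel": [0,0,0.001],"spin": 0},
])

```text
time_s: 14.35
tcp_pos: [0.5998, -0.0581, 0.036]
eef_rot: [-179.4, -2.4, 2.8]
contact_force: [-1.4, 0.0, -0.4]
gripper_width: 0.0361
```

>>> send_rows([
  {"travel": [0,0,0],"spin": 0},
  {"travel": [0,0,0],"spin": 0},
  {"travel": [0,0,0],"spin": 0},
  {"travel": [0,0,0],"spin": 0},
  {"travel": [0,0,0],"spin": 0},
], gripper=0.4)

```text
time_s: 14.77
tcp_pos: [0.6017, -0.0585, 0.0399]
eef_rot: [-179.4, -2.7, 2.7]
contact_force: [-0.3, 0.2, -0.8]
gripper_width: 0.06
```

>>> send_rows([
  {"travel": [0,0,-0.025],"spin": 0},
  {"travel": [0,0,-0.03],"spin": 0},
  {"travel": [0,0,-0.03],"spin": 0},
  {"travel": [0,0,-0.03],"spin": 0},
  {"travel": [0,0,0],"spin": 0},
])

```text
time_s: 15.18
tcp_pos: [0.5956, -0.0603, 0.1597]
eef_rot: [-179.5, -2.5, 2.7]
contact_force: [1.2, 0.7, 0.8]
gripper_width: 0.0611
```

```bash
python3 -c "
from h import *
go(.538,-.384,.16,-48.4)"
```

```text
t 15.18 [ 0.5956 -0.0603  0.1597] [-179.5   -2.5    2.7] J [ 13.  15. -17.  -0. -56.  80.] F [1.2 0.7 0.8] w 0.0611
travel [-0.0729  0.3205 -0.0065] rows 10 each [-0.0073  0.0321 -0.0007]
spin 51.1
```

>>> send_rows([
  {"travel": [-0.0073,0.0321,0],"spin": 0},
  {"travel": [-0.0073,0.0321,0],"spin": 0},
  {"travel": [-0.0073,0.0321,0],"spin": 0},
  {"travel": [-0.0073,0.0321,0],"spin": 0},
  {"travel": [-0.0073,0.0321,0],"spin": 0},
])

```text
time_s: 15.6
tcp_pos: [0.5713, -0.2216, 0.1634]
eef_rot: [-179.5, -3.4, 3.4]
contact_force: [0.7, -0.7, 0.5]
gripper_width: 0.0614
```

>>> send_rows([
  {"travel": [-0.0073,0.0321,0],"spin": 0},
  {"travel": [-0.0073,0.0321,0],"spin": 0},
  {"travel": [-0.0073,0.0321,0],"spin": 0},
  {"travel": [-0.0073,0.0321,0],"spin": 0},
  {"travel": [0,0,0],"spin": 7},
])

```text
time_s: 16.02
tcp_pos: [0.5476, -0.3623, 0.1624]
eef_rot: [-179.2, -3.6, -3.5]
contact_force: [-0.1, 1.0, -0.4]
gripper_width: 0.0615
```

>>> send_rows([
  {"travel": [0,0,0],"spin": 7},
  {"travel": [0,0,0],"spin": 7},
  {"travel": [0,0,0],"spin": 7},
  {"travel": [0,0,0],"spin": 7},
  {"travel": [0,0,0],"spin": 7},
])

```text
time_s: 16.43
tcp_pos: [0.5463, -0.3668, 0.1627]
eef_rot: [-177.2, -2.5, -39.5]
contact_force: [-0.0, -0.3, 0.0]
gripper_width: 0.0611
```

>>> send_rows([
  {"travel": [0,0,0],"spin": 6},
  {"travel": [0,0,0],"spin": 0},
])

```text
time_s: 16.6
tcp_pos: [0.5464, -0.367, 0.1632]
eef_rot: [-176.9, -2.2, -46.2]
contact_force: [0.8, 0.3, 0.2]
gripper_width: 0.0608
```

```bash
python3 -c "
from h import *
p,d,P=blobs('wrist',.02,.06,'pics/w4.png')
go(.531,-.376,.1,-48.4)
p,d,P=blobs('top',.02,.075,'pics/t2.png')
"
```

```text
[222. 100.] (array([ 661.7, -378.3]), array([25.5, 69.7]), 118.6, 1467) [ 33.  21. 122.]
[356. 222.] (array([ 538.6, -385.7]), array([36.6, 84.3]), 132.4, 2418) [  8.   8. 130.]
[ 26. 226.] (array([ 703.1, -212.7]), array([44.5, 94.6]), 135.1, 3737) [ 17.  24. 135.]
t 16.65 [ 0.5464 -0.367   0.1633] [-176.9   -2.2  -45.8] J [-18.  20.  -8.  -2. -59.  63.] F [-0.3 -0.8  0.1] w 0.0613
travel [-0.0068  0.0206  0.062 ] rows 2 each [-0.0034  0.0103  0.031 ]
spin 2.6
[109. 230.] (array([567.2, 512. ]), array([61.5, 99.9]), 170.2, 865) [ 14. 112. 207.]
```

View pics/t2.png

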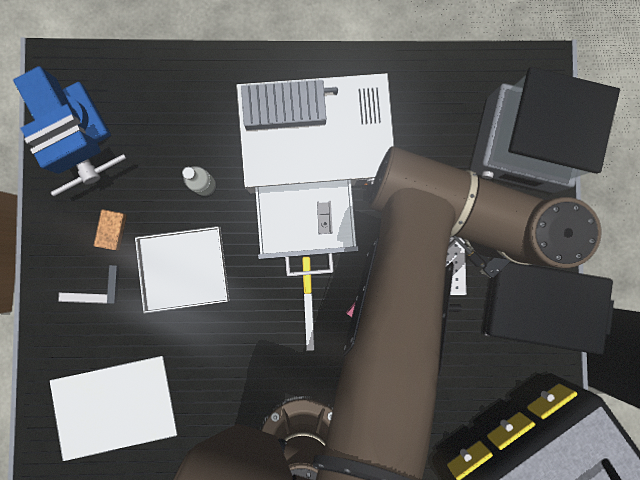

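Bracket B lies flat in the drawer at (324,217). A is now measured at (0.5386,-0.3857), long axis 132.4°.

>>> send_rows([
  {"travel": [-0.003,0.01,0.03],"spin": 1},
  {"travel": [-0.003,0.01,0.03],"spin": 1},
  {"travel": [0,0,0.02],"spin": 0},
  {"travel": [0,0,0.02],"spin": 0},
  {"travel": [0,0,0],"spin": 0},
], gripper=0.45)

```text
time_s: 17.12
tcp_pos: [0.5366, -0.3768, 0.0623]
eef_rot: [-176.7, -2.6, -46.6]
contact_force: [-0.6, -0.8, -0.6]
gripper_width: 0.0636
```

```bash
python3 -c "
from h import *
go(.532,-.378,.012,-47.6)"
```

```text
t 17.12 [ 0.5366 -0.3768  0.0623] [-176.7   -2.6  -46.6] J [-19.  25. -15.  -2. -46.  64.] F [-0.6 -0.8 -0.6] w 0.0636
travel [-0.0046  0.007   0.0499] rows 2 each [-0.0023  0.0035  0.0249]
spin 1.0
```

>>> send_rows([
  {"travel": [-0.002,0.003,0.022],"spin": 1},
  {"travel": [-0.002,0.003,0.018],"spin": 0},
  {"travel": [-0.001,0.001,0.008],"spin": 0},
  {"travel": [0,0,0.001],"spin": 0},
])

```text
time_s: 17.45
tcp_pos: [0.5338, -0.3786, 0.0147]
eef_rot: [-176.7, -2.8, -46.9]
contact_force: [-0.4, -0.4, 1.1]
gripper_width: 0.0636
```

```bash
python3 -c "
from h import *
go(.532,-.378,.011,-47.6)"
```

```text
t 17.45 [ 0.5338 -0.3786  0.0147] [-176.7   -2.8  -46.9] J [-19.  28. -17.  -3. -40.  64.] F [-0.4 -0.4  1.1] w 0.0636
travel [-0.0019  0.0011  0.0036] rows 1 each [-0.0019  0.0011  0.0036]
spin 0.7
```

>>> send_rows([
  {"travel": [-0.001,0.001,0.003],"spin": 0.5},
  {"travel": [0,0,0.001],"spin": 0},
  {"travel": [0,0,0.001],"spin": 0},
  {"travel": [0,0,0],"spin": 0},
  {"travel": [0,0,0],"spin": 0},
], gripper=-1)

```text
time_s: 17.87
tcp_pos: [0.5357, -0.3796, 0.0142]
eef_rot: [-176.5, -3.1, -47.2]
contact_force: [-0.3, -0.4, 0.1]
gripper_width: 0.0364
```

>>> send_rows([
  {"travel": [0,0,0],"spin": 0},
  {"travel": [0,0,0],"spin": 0},
  {"travel": [0,0,0],"spin": 0},
  {"travel": [0,0,0],"spin": 0},
  {"travel": [0,0,0],"spin": 0},
])

```text
time_s: 18.28
tcp_pos: [0.5366, -0.3799, 0.016]
eef_rot: [-176.5, -3.2, -47.2]
contact_force: [-0.1, 0.4, -0.4]
gripper_width: 0.0367
```

>>> send_rows([
  {"travel": [0,0,-0.02],"spin": 0},
  {"travel": [0,0,-0.03],"spin": 0},
  {"travel": [0,0,-0.03],"spin": 0},
  {"travel": [0,0,-0.03],"spin": 0},
  {"travel": [0,0,-0.03],"spin": 0},
])

```text
time_s: 18.7
tcp_pos: [0.5198, -0.3776, 0.1508]
eef_rot: [-176.9, -2.3, -47.3]
contact_force: [0.5, 0.1, -0.1]
gripper_width: 0.0362
```

```bash
python3 -c "
from h import *
go(.594,.048,.16,4)"
```

```text
t 18.7 [ 0.5198 -0.3776  0.1508] [-176.9   -2.3  -47.3] J [-20.  19. -11.  -2. -56.  64.] F [ 0.5  0.1 -0.1] w 0.0362
travel [-0.2616 -0.3439 -0.001 ] rows 13 each [-0.0201 -0.0265 -0.0001]
spin -51.3
```

>>> send_rows([
  {"travel": [-0.0201,-0.0265,0],"spin": 0},
  {"travel": [-0.0201,-0.0265,0],"spin": 0},
  {"travel": [-0.0201,-0.0265,0],"spin": 0},
  {"travel": [-0.0201,-0.0265,0],"spin": 0},
  {"travel": [-0.0201,-0.0265,0],"spin": 0},
])

```text
time_s: 19.12
tcp_pos: [0.552, -0.2165, 0.1637]
eef_rot: [-176.5, -3.1, -47.8]
contact_force: [0.8, -0.0, -0.4]
gripper_width: 0.0364
```

>>> send_rows([
  {"travel": [-0.0201,-0.0265,0],"spin": 0},
  {"travel": [-0.0201,-0.0265,0],"spin": 0},
  {"travel": [-0.0201,-0.0265,0],"spin": 0},
  {"travel": [-0.0201,-0.0265,0],"spin": 0},
  {"travel": [-0.0201,-0.0265,0],"spin": 0},
])

```text
time_s: 19.53
tcp_pos: [0.582, -0.045, 0.1676]
eef_rot: [-176.4, -3.2, -47.8]
contact_force: [1.0, 1.2, -0.2]
gripper_width: 0.0366
```

>>> send_rows([
  {"travel": [-0.0201,-0.0265,0],"spin": 0},
  {"travel": [-0.0201,-0.0265,0],"spin": -7},
  {"travel": [0,0,0],"spin": -7},
  {"travel": [0,0,0],"spin": -7},
  {"travel": [0,0,0],"spin": -7},
])

```text
time_s: 19.95
tcp_pos: [0.5952, 0.0319, 0.1692]
eef_rot: [-178.3, -4.6, -19.1]
contact_force: [0.5, -0.2, -0.5]
gripper_width: 0.0367
```

>>> send_rows([
  {"travel": [0,0,0],"spin": -7},
  {"travel": [0,0,0],"spin": -7},
  {"travel": [0,0,0],"spin": -7},
  {"travel": [0,0,0],"spin": 0},
])

```text
time_s: 20.28
tcp_pos: [0.5947, 0.0333, 0.1689]
eef_rot: [179.9, -4.8, 2.7]
contact_force: [0.1, 0.0, -0.6]
gripper_width: 0.0363
```

```bash
python3 -c "
from h import *
go(.594,.048,.12,4)"
```

```text
t 20.28 [0.5947 0.0333 0.1689] [179.9  -4.8   2.7] J [ 23.  13. -19.   2. -53.  68.] F [ 0.1  0.  -0.6] w 0.0363
travel [-0.0042 -0.0148  0.0487] rows 2 each [-0.0021 -0.0074  0.0243]
spin -1.3
```

>>> send_rows([
  {"travel": [-0.002,-0.008,0.025],"spin": -1.3},
  {"travel": [-0.002,-0.007,0.025],"spin": 0},
  {"travel": [-0.001,0,0.025],"spin": 0},
  {"travel": [-0.001,0,0.02],"spin": 0},
  {"travel": [0,0,0],"spin": 0},
])

```text
time_s: 20.7
tcp_pos: [0.5981, 0.0492, 0.0735]
eef_rot: [-180.0, -5.2, 2.9]
contact_force: [-1.1, 0.5, -1.7]
gripper_width: 0.0367
```

```bash
python3 -c "
from h import *
go(.594,.048,.036,4)"
```

```text
t 20.7 [0.5981 0.0492 0.0735] [-180.    -5.2    2.9] J [ 25.  19. -26.   3. -41.  66.] F [-1.1  0.5 -1.7] w 0.0367
travel [-0.0075  0.0011  0.0369] rows 2 each [-0.0038  0.0005  0.0185]
spin -1.1
```

>>> send_rows([
  {"travel": [-0.003,0,0.015],"spin": -1},
  {"travel": [-0.002,0,0.012],"spin": 0},
  {"travel": [-0.001,0,0.008],"spin": 0},
  {"travel": [0,0,0.003],"spin": 0},
])

```text
time_s: 21.03
tcp_pos: [0.5969, 0.0491, 0.0364]
eef_rot: [180.0, -5.3, 3.3]
contact_force: [-0.2, -0.0, -1.1]
gripper_width: 0.0366
```

>>> send_rows([
  {"travel": [0,0,0],"spin": 0},
  {"travel": [0,0,0],"spin": 0},
  {"travel": [0,0,0],"spin": 0},
  {"travel": [0,0,0],"spin": 0},
  {"travel": [0,0,0],"spin": 0},
], gripper=0.4)

```text
time_s: 21.45
tcp_pos: [0.5993, 0.0496, 0.04]
eef_rot: [-180.0, -5.6, 3.1]
contact_force: [-0.0, -0.6, 0.1]
gripper_width: 0.0601
```

>>> send_rows([
  {"travel": [0,0,-0.025],"spin": 0},
  {"travel": [0,0,-0.03],"spin": 0},
  {"travel": [0,0,-0.03],"spin": 0},
  {"travel": [0,0,-0.03],"spin": 0},
  {"travel": [0,0,0],"spin": 0},
])

```text
time_s: 21.87
tcp_pos: [0.5872, 0.0483, 0.1593]
eef_rot: [180.0, -5.4, 3.0]
contact_force: [0.9, 0.2, 1.0]
gripper_width: 0.0617
```

```bash
python3 -c "
from h import *
p,d,P=blobs('wrist',.048,.075,'pics/w5.png')
p,d,P=blobs('top',.048,.075,'pics/t3.png')
go(.453,-.015,.16,-86)
"
```

```text
[292. 223.] (array([602.4,  64.8]), array([84.1,  5.2]), 3.2, 1085) [  9.   9. 144.]
[341. 223.] (array([604.1,  33.9]), array([83.9,  5.1]), 3.1, 1083) [  9.   9. 125.]
[458. 242.] (array([596. , -42.6]), array([83.7,  6.4]), 3.1, 1406) [  6.    9.5 147. ]
[506. 233.] (array([603.1, -73.5]), array([72.9,  6.7]), 2.8, 1337) [  8.   9. 143.]
[433. 189.] (array([ 670.4, -346.3]), array([71.1, 31.9]), 29.5, 96) [ 72.5   9.  104. ]
t 21.97 [0.5851 0.0479 0.1547] [179.9  -5.1   3. ] J [ 25.  13. -22.   3. -51.  66.] F [-1.  -0.4 -1.5] w 0.0615
travel [-0.1342  0.056  -0.0173] rows 5 each [-0.0268  0.0112 -0.0035]
spin 89.0
```

View pics/w5.png

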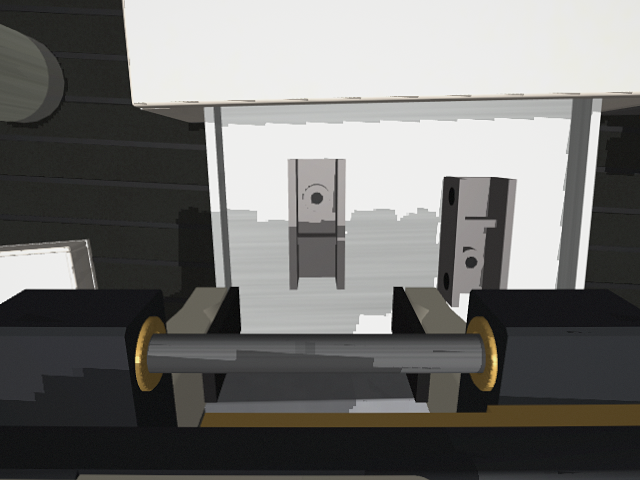

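Both brackets lie flat side by side in the drawer, A at (0.603,0.049) and B at (0.599,-0.058). Next I shut the drawer, straddling the handle bar with the jaws.

>>> send_rows([
  {"travel": [-0.0268,0.0112,-0.0035],"spin": 0},
  {"travel": [-0.0268,0.0112,-0.0035],"spin": 0},
  {"travel": [-0.0268,0.0112,-0.0035],"spin": 0},
  {"travel": [-0.0268,0.0112,-0.0035],"spin": 0},
  {"travel": [-0.0268,0.0112,-0.0035],"spin": 0},
], gripper=-0.45)

```text
time_s: 22.38
tcp_pos: [0.4504, -0.0159, 0.1547]
eef_rot: [179.8, -4.8, 3.0]
contact_force: [-0.8, -0.2, 0.1]
gripper_width: 0.0331
```

>>> send_rows([
  {"travel": [0,0,0],"spin": 7},
  {"travel": [0,0,0],"spin": 7},
  {"travel": [0,0,0],"spin": 7},
  {"travel": [0,0,0],"spin": 7},
  {"travel": [0,0,0],"spin": 7},
])

```text
time_s: 22.8
tcp_pos: [0.4404, -0.0201, 0.1504]
eef_rot: [-177.6, -3.7, -32.9]
contact_force: [0.0, -1.6, -0.7]
gripper_width: 0.024
```

>>> send_rows([
  {"travel": [0,0,0],"spin": 7},
  {"travel": [0,0,0],"spin": 7},
  {"travel": [0,0,0],"spin": 7},
  {"travel": [0,0,0],"spin": 7},
  {"travel": [0,0,0],"spin": 7},
])

```text
time_s: 23.22
tcp_pos: [0.437, -0.0213, 0.1456]
eef_rot: [-176.4, -1.5, -68.7]
contact_force: [0.6, 0.3, 0.5]
gripper_width: 0.0241
```

>>> send_rows([
  {"travel": [0,0,0],"spin": 7},
  {"travel": [0,0,0],"spin": 7},
  {"travel": [0,0,0],"spin": 4},
  {"travel": [0,0,0],"spin": 0},
])

```text
time_s: 23.55
tcp_pos: [0.4342, -0.0223, 0.1416]
eef_rot: [-176.5, -0.4, -87.6]
contact_force: [0.5, -0.4, -1.0]
gripper_width: 0.0244
```

```bash
python3 -c "
from h import *
p,d=r.capture('wrist'); P=cloud('wrist',d); Z=P[...,2]
print([(np.round(w('wrist',b['at']),3).tolist(),round(b['conf'],2)) for b in r.pinpoint('wrist','drawer_handle')[:3]])
m=(Z>.074)&(Z<.09)&(P[...,0]<.48)&(P[...,0]>.42)&(abs(P[...,1])<.05)
print(m.sum(),np.percentile(P[m],[5,50,95],axis=0).round(3))
go(.454,-.016,.06,-86)
"
```

```text
[([0.452, -0.019, 0.078], 0.81)]
2094 [[ 0.448 -0.047  0.08 ]
 [ 0.452 -0.019  0.083]
 [ 0.459  0.018  0.085]]
t 23.65 [ 0.4343 -0.0223  0.1417] [-176.5   -0.4  -87.2] J [ 25.  -0. -39.   2. -49. -24.] F [-0.2 -0.6 -0.3] w 0.0242
travel [-0.0059 -0.0149  0.0827] rows 3 each [-0.002  -0.005   0.0276]
spin -1.2
```

>>> send_rows([
  {"travel": [-0.002,-0.009,0],"spin": -1},
  {"travel": [-0.002,-0.009,0.01],"spin": 0},
  {"travel": [0,-0.002,0.01],"spin": 0},
  {"travel": [0,0,0],"spin": 0},
])

```text
time_s: 23.98
tcp_pos: [0.458, -0.0163, 0.1225]
eef_rot: [-176.4, -0.5, -85.5]
contact_force: [-0.6, -0.8, -1.1]
gripper_width: 0.0245
```

```bash
python3 -c "
from h import *
go(.453,-.017,.06,-86)
"
```

```text
t 23.98 [ 0.458  -0.0163  0.1225] [-176.4   -0.5  -85.5] J [ 24.   3. -38.   2. -46. -21.] F [-0.6 -0.8 -1.1] w 0.0245
travel [-0.0002  0.009   0.0621] rows 2 each [-0.0001  0.0045  0.0311]
spin 0.5
```

>>> send_rows([
  {"travel": [0,0.006,0.002],"spin": 0},
  {"travel": [0,0.002,0.02],"spin": 0},
  {"travel": [0,0.001,0.025],"spin": 0},
  {"travel": [0,0,0.015],"spin": 0},
  {"travel": [0,0,0],"spin": 0},
])

```text
time_s: 24.4
tcp_pos: [0.4542, -0.0167, 0.0601]
eef_rot: [-176.2, -0.5, -85.0]
contact_force: [-0.6, -0.2, -0.2]
gripper_width: 0.0242
```

```bash
python3 -c "
from h import *
go(.62,-.005,.06,-86)
"
```

```text
t 24.4 [ 0.4542 -0.0167  0.0601] [-176.2   -0.5  -85. ] J [ 24.   8. -43.   3. -35. -22.] F [-0.6 -0.2 -0.2] w 0.0242
travel [ 0.0029 -0.1658  0.0113] rows 5 each [ 0.0006 -0.0332  0.0023]
spin 1.0
```

>>> send_rows([
  {"travel": [0,-0.008,0.0005],"spin": 0},
  {"travel": [0,-0.012,0.001],"spin": 0},
  {"travel": [0,-0.016,0.001],"spin": 0},
  {"travel": [0,-0.018,0.001],"spin": 0},
  {"travel": [0,-0.018,0.001],"spin": 0},
])

```text
time_s: 24.82
tcp_pos: [0.5194, -0.0124, 0.0608]
eef_rot: [-177.0, -0.6, -84.9]
contact_force: [-4.5, 0.9, -3.0]
gripper_width: 0.024
```

>>> send_rows([
  {"travel": [0,-0.018,0.001],"spin": 0},
  {"travel": [0,-0.018,0.001],"spin": 0},
  {"travel": [0,-0.018,0.001],"spin": 0},
  {"travel": [0,-0.015,0.001],"spin": 0},
  {"travel": [0,-0.012,0.001],"spin": 0},
])

```text
time_s: 25.23
tcp_pos: [0.5995, -0.0065, 0.0611]
eef_rot: [-177.8, -0.6, -84.9]
contact_force: [-4.1, 1.1, -1.2]
gripper_width: 0.0242
```

```bash
python3 -c "
from h import *
go(.625,-.005,.06,-86)
"
```

```text
t 25.23 [ 0.5995 -0.0065  0.0611] [-177.8   -0.6  -84.9] J [ 19.  21. -23.   2. -44. -15.] F [-4.1  1.1 -1.2] w 0.0242
travel [ 0.0008 -0.0255  0.0021] rows 1 each [ 0.0008 -0.0255  0.0021]
spin 1.1
```

>>> send_rows([
  {"travel": [0,-0.01,0.001],"spin": 0},
  {"travel": [0,-0.008,0.001],"spin": 0},
  {"travel": [0,-0.006,0],"spin": 0},
  {"travel": [0,-0.005,0],"spin": 0},
])

```text
time_s: 25.57
tcp_pos: [0.6303, -0.0041, 0.0621]
eef_rot: [-178.0, -0.6, -84.9]
contact_force: [-2.9, -0.1, -2.8]
gripper_width: 0.0242
```

>>> send_rows([
  {"travel": [0,-0.004,0],"spin": 0},
  {"travel": [0,-0.004,0],"spin": 0},
  {"travel": [0,-0.004,0],"spin": 0},
])

```text
time_s: 25.82
tcp_pos: [0.6408, -0.0034, 0.0625]
eef_rot: [-178.3, -0.6, -84.9]
contact_force: [-17.0, 3.6, 9.3]
gripper_width: 0.0242
```

>>> send_rows([
  {"travel": [0,-0.003,0],"spin": 0},
  {"travel": [0,-0.003,0],"spin": 0},
])

```text
time_s: 25.98
tcp_pos: [0.6406, -0.0035, 0.0623]
eef_rot: [-178.9, -0.6, -85.0]
contact_force: [-12.9, 3.6, 8.4]
gripper_width: 0.0239
```

The drawer hit its stop at 17 N, with the bar at x≈0.633. I back off, rise and look.

>>> send_rows([
  {"travel": [0,0.004,0],"spin": 0},
  {"travel": [0,0.0,-0.02],"spin": 0},
  {"travel": [0,0,-0.03],"spin": 0},
  {"travel": [0,0,-0.03],"spin": 0},
  {"travel": [0,0,-0.03],"spin": 0},
])

```text
time_s: 26.4
tcp_pos: [0.6337, -0.003, 0.1716]
eef_rot: [-179.2, -0.7, -84.9]
contact_force: [0.7, 0.1, 0.6]
gripper_width: 0.0241
```

>>> send_rows([
  {"travel": [0.035,0.003,0],"spin": -7},
  {"travel": [0.035,0.003,0],"spin": -7},
  {"travel": [0.035,0,0],"spin": -7},
  {"travel": [0.03,-0.005,0],"spin": -7},
  {"travel": [0,0,0],"spin": -7},
], gripper=0.6)

```text
time_s: 26.82
tcp_pos: [0.6797, -0.1326, 0.1924]
eef_rot: [-178.2, -2.3, -49.2]
contact_force: [0.3, 1.0, 0.4]
gripper_width: 0.0518
```

>>> send_rows([
  {"travel": [0,0,0],"spin": -7},
  {"travel": [0,0,0],"spin": -7},
  {"travel": [0,0,0],"spin": -7},
  {"travel": [0,0,0],"spin": -7},
  {"travel": [0,0,0],"spin": -7},
])

```text
time_s: 27.23
tcp_pos: [0.6863, -0.1374, 0.1981]
eef_rot: [-179.8, -3.8, -13.3]
contact_force: [-0.5, 1.7, -0.0]
gripper_width: 0.0698
```

>>> send_rows([
  {"travel": [0,0,0],"spin": -7},
  {"travel": [0,0,0],"spin": -7},
  {"travel": [0,0,0],"spin": -4},
  {"travel": [0,0,0],"spin": 0},
])

```text
time_s: 27.57
tcp_pos: [0.6909, -0.138, 0.203]
eef_rot: [178.8, -4.4, 5.8]
contact_force: [0.6, -0.0, -0.1]
gripper_width: 0.07
```

```bash
python3 -c "
from h import *
p,d=r.capture('wrist'); cv2.imwrite('pics/w6.png',p); P=cloud('wrist',d); Z=P[...,2]
for t in ['switch_knob','drawer_handle']: print([(np.round(w('wrist',b['at']),3).tolist(),round(b['conf'],2)) for b in r.pinpoint('wrist',t)[:3]])
m=(Z>.088)&(Z<.1)&(P[...,0]<.69)&(P[...,0]>.6)&(abs(P[...,1]+.18)<.05)
if m.sum(): print('knob top',m.sum(),rect(P,m))
go(.665,-.186,.2,4)
"
```

```text
[([0.663, -0.185, 0.078], 0.64)]
[]
knob top 1770 (array([ 669.7, -184.5]), array([38.4, 31.4]), 3.0, 1770)
t 27.72 [ 0.6904 -0.1379  0.2025] [178.8  -4.3   5.4] J [  5.  21.  -2.   1. -62.  90.] F [-0.8 -0.3  0.9] w 0.0702
travel [-0.0299  0.0454  0.0012] rows 2 each [-0.0149  0.0227  0.0006]
spin 1.4
```

View pics/w6.png

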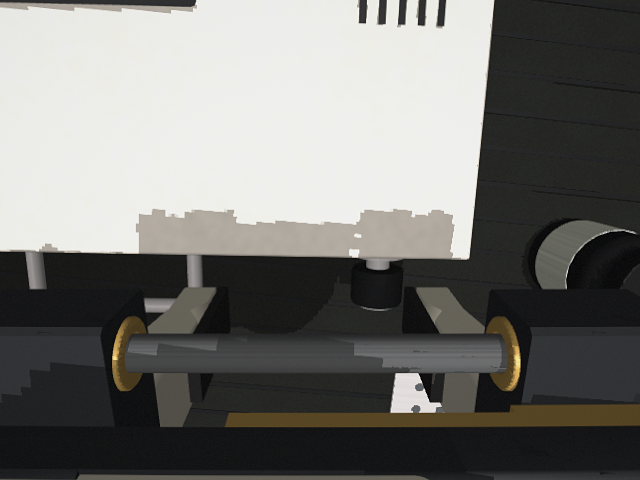

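The drawer is flush and the knob is at (377,283), pushed in, measured about (0.663,-0.185,0.078).

>>> send_rows([
  {"travel": [-0.015,0.023,0],"spin": 0.7},
  {"travel": [-0.015,0.023,0.01],"spin": 0.7},
  {"travel": [0,0,0.03],"spin": 0},
  {"travel": [0,0,0],"spin": 0},
])

```text
time_s: 28.05
tcp_pos: [0.6691, -0.1877, 0.1626]
eef_rot: [178.9, -4.7, 3.5]
contact_force: [-2.2, 0.5, -3.1]
gripper_width: 0.07
```

```bash
python3 -c "
from h import *
go(.664,-.186,.06,4)"
```

```text
t 28.05 [ 0.6691 -0.1877  0.1626] [178.9  -4.7   3.5] J [  1.  22.  -6.   1. -57.  92.] F [-2.2  0.5 -3.1] w 0.07
travel [-0.0134 -0.0039  0.1018] rows 3 each [-0.0045 -0.0013  0.0339]
spin -0.5
```

>>> send_rows([
  {"travel": [-0.006,-0.002,0.015],"spin": 0},
  {"travel": [-0.004,-0.001,0.025],"spin": 0},
  {"travel": [-0.003,-0.001,0.03],"spin": 0},
  {"travel": [-0.001,0,0.02],"spin": 0},
  {"travel": [0,0,0],"spin": 0},
])

```text
time_s: 28.47
tcp_pos: [0.6663, -0.1864, 0.0758]
eef_rot: [178.8, -5.2, 3.1]
contact_force: [0.5, 0.5, -1.0]
gripper_width: 0.0701
```

```bash
python3 -c "
from h import *
go(.664,-.186,.06,4)"
```

```text
t 28.47 [ 0.6663 -0.1864  0.0758] [178.8  -5.2   3.1] J [  1.  26. -13.   1. -46.  91.] F [ 0.5  0.5 -1. ] w 0.0701
travel [-0.0037 -0.0009  0.0155] rows 1 each [-0.0037 -0.0009  0.0155]
spin -0.9
```

>>> send_rows([
  {"travel": [-0.003,-0.001,0.015],"spin": -0.5},
  {"travel": [0,0,0.002],"spin": 0},
  {"travel": [0,0,0.001],"spin": 0},
  {"travel": [0,0,0.001],"spin": 0},
  {"travel": [0,0,0],"spin": 0},
], gripper=-1, squeeze=45)

```text
time_s: 28.88
tcp_pos: [0.6696, -0.1853, 0.0634]
eef_rot: [178.6, -5.4, 3.6]
contact_force: [0.4, 0.5, 0.7]
gripper_width: 0.0423
```

>>> send_rows([
  {"travel": [0,0,0.0005],"spin": 0},
  {"travel": [0,0,0],"spin": 0},
  {"travel": [0,0,0],"spin": 0},
  {"travel": [0,0,0],"spin": 0},
])

```text
time_s: 29.22
tcp_pos: [0.6701, -0.1862, 0.0644]
eef_rot: [178.6, -5.5, 3.5]
contact_force: [2.3, -0.5, -5.3]
gripper_width: 0.0354
```

>>> send_rows([
  {"travel": [-0.004,0,0],"spin": 0},
  {"travel": [-0.005,0,0],"spin": 0},
  {"travel": [-0.005,0,0],"spin": 0},
])

```text
time_s: 29.47
tcp_pos: [0.6606, -0.1869, 0.0643]
eef_rot: [178.5, -6.0, 3.6]
contact_force: [-0.4, -1.7, -0.2]
gripper_width: 0.0349
```

>>> send_rows([
  {"travel": [-0.005,0,0],"spin": 0},
  {"travel": [-0.005,0,0],"spin": 0},
])

```text
time_s: 29.63
tcp_pos: [0.654, -0.1874, 0.0647]
eef_rot: [178.5, -6.4, 3.7]
contact_force: [32.3, -5.0, -29.7]
gripper_width: 0.0351
```

>>> send_rows([
  {"travel": [-0.004,0,0],"spin": 0},
  {"travel": [-0.003,0,0],"spin": 0},
])

```text
time_s: 29.8
tcp_pos: [0.6545, -0.1874, 0.0645]
eef_rot: [178.4, -7.3, 3.8]
contact_force: [11.5, -3.6, -10.8]
gripper_width: 0.0348
```

The knob moved 16 mm and met its stop at t≈29.6. I release, lift clear and wait.

>>> send_rows([
  {"travel": [0,0,0],"spin": 0},
  {"travel": [0,0,0],"spin": 0},
  {"travel": [-0.001,0,0],"spin": 0},
  {"travel": [-0.001,0,0],"spin": 0},
  {"travel": [-0.001,0,0],"spin": 0},
], gripper=0.5)

```text
time_s: 30.22
tcp_pos: [0.6516, -0.1874, 0.066]
eef_rot: [178.4, -7.5, 3.8]
contact_force: [0.0, 0.1, -0.1]
gripper_width: 0.0623
```

>>> send_rows([
  {"travel": [0,0,-0.02],"spin": 0},
  {"travel": [0,0,-0.03],"spin": 0},
  {"travel": [0,0,-0.03],"spin": 0},
  {"travel": [0,0,-0.03],"spin": 0},
  {"travel": [0,0,-0.02],"spin": 0},
])

```text
time_s: 30.63
tcp_pos: [0.6287, -0.1847, 0.1935]
eef_rot: [178.5, -6.7, 3.7]
contact_force: [1.6, 0.7, 0.9]
gripper_width: 0.0659
```

```bash
python3 -c "
from h import *
p,d=r.capture('wrist'); cv2.imwrite('pics/w7.png',p); P=cloud('wrist',d); Z=P[...,2]
for t in ['switch_knob']: print([(np.round(w('wrist',b['at']),3).tolist(),round(b['conf'],2)) for b in r.pinpoint('wrist',t)[:3]])
go(.65,-.186,.2,4)
"
```

```text
[([0.649, -0.187, 0.081], 0.9)]
t 30.73 [ 0.6303 -0.1849  0.1956] [178.5  -7.    3.7] J [  1.  16. -11.   2. -56.  91.] F [ 0.3 -0.4 -0. ] w 0.0656
travel [ 0.02    0.0024 -0.0019] rows 1 each [ 0.02    0.0024 -0.0019]
spin -0.3
```

View pics/w7.png

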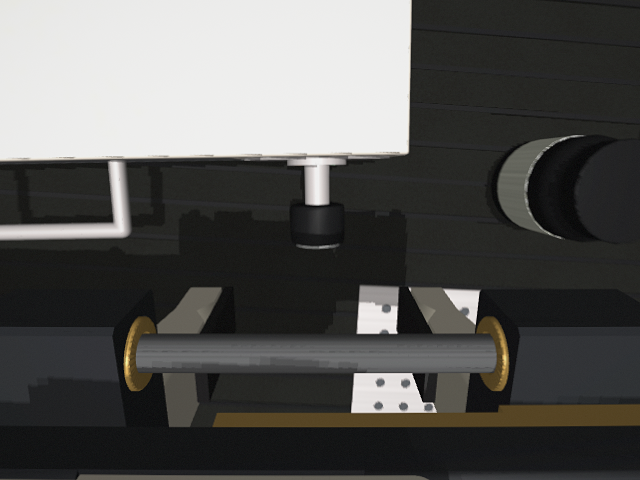

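The knob sits about 16 mm further out, at (317,225), and the drawer is shut. I wait about 8.5 s.

>>> send_rows([
  {"travel": [0,0,0.0005],"spin": 0},
  {"travel": [0,0,0.0005],"spin": 0},
  {"travel": [0,0,0.0005],"spin": 0},
  {"travel": [0,0,0.0005],"spin": 0},
  {"travel": [0,0,0.0005],"spin": 0},
])

```text
time_s: 31.15
tcp_pos: [0.6288, -0.1847, 0.1912]
eef_rot: [178.5, -6.9, 3.6]
contact_force: [-0.9, 0.3, -1.0]
gripper_width: 0.0657
```

>>> send_rows([
  {"travel": [0,0,0.0005],"spin": 0},
  {"travel": [0,0,0.0005],"spin": 0},
  {"travel": [0,0,0.0005],"spin": 0},
  {"travel": [0,0,0.0005],"spin": 0},
  {"travel": [0,0,0.0005],"spin": 0},
])

```text
time_s: 31.57
tcp_pos: [0.6282, -0.1847, 0.1854]
eef_rot: [178.6, -6.6, 3.6]
contact_force: [0.6, -0.1, -0.5]
gripper_width: 0.066
```

>>> send_rows([
  {"travel": [0,0,0.0005],"spin": 0},
  {"travel": [0,0,0.0005],"spin": 0},
  {"travel": [0,0,0.0005],"spin": 0},
  {"travel": [0,0,0.0005],"spin": 0},
  {"travel": [0,0,0.0005],"spin": 0},
])

```text
time_s: 31.98
tcp_pos: [0.6286, -0.1848, 0.1827]
eef_rot: [178.6, -6.6, 3.6]
contact_force: [-0.6, -0.2, -0.0]
gripper_width: 0.0656
```

>>> send_rows([
  {"travel": [0,0,0.0005],"spin": 0},
  {"travel": [0,0,0.0005],"spin": 0},
  {"travel": [0,0,0.0005],"spin": 0},
  {"travel": [0,0,0.0005],"spin": 0},
  {"travel": [0,0,0.0005],"spin": 0},
])

```text
time_s: 32.4
tcp_pos: [0.629, -0.1848, 0.1802]
eef_rot: [178.6, -6.6, 3.6]
contact_force: [0.1, -0.6, 0.3]
gripper_width: 0.0656
```

>>> send_rows([
  {"travel": [0,0,0.0005],"spin": 0},
  {"travel": [0,0,0.0005],"spin": 0},
  {"travel": [0,0,0.0005],"spin": 0},
  {"travel": [0,0,0.0005],"spin": 0},
  {"travel": [0,0,0.0005],"spin": 0},
])

```text
time_s: 32.82
tcp_pos: [0.6293, -0.1849, 0.1774]
eef_rot: [178.6, -6.6, 3.6]
contact_force: [0.2, -0.1, -0.6]
gripper_width: 0.0656
```

>>> send_rows([
  {"travel": [0,0,0.0005],"spin": 0},
  {"travel": [0,0,0.0005],"spin": 0},
  {"travel": [0,0,0.0005],"spin": 0},
  {"travel": [0,0,0.0005],"spin": 0},
  {"travel": [0,0,0.0005],"spin": 0},
])

```text
time_s: 33.23
tcp_pos: [0.6296, -0.1849, 0.1746]
eef_rot: [178.6, -6.6, 3.6]
contact_force: [-0.6, -0.4, 0.6]
gripper_width: 0.0656
```

>>> send_rows([
  {"travel": [0,0,0.0005],"spin": 0},
  {"travel": [0,0,0.0005],"spin": 0},
  {"travel": [0,0,0.0005],"spin": 0},
  {"travel": [0,0,0.0005],"spin": 0},
  {"travel": [0,0,0.0005],"spin": 0},
])

```text
time_s: 33.65
tcp_pos: [0.63, -0.185, 0.1719]
eef_rot: [178.6, -6.6, 3.6]
contact_force: [0.8, -0.2, -0.7]
gripper_width: 0.0656
```

>>> send_rows([
  {"travel": [0,0,0.0005],"spin": 0},
  {"travel": [0,0,0.0005],"spin": 0},
  {"travel": [0,0,0.0005],"spin": 0},
  {"travel": [0,0,0.0005],"spin": 0},
  {"travel": [0,0,0.0005],"spin": 0},
])

```text
time_s: 34.07
tcp_pos: [0.6303, -0.185, 0.1691]
eef_rot: [178.6, -6.6, 3.6]
contact_force: [0.3, 0.5, 0.5]
gripper_width: 0.0654
```

>>> send_rows([
  {"travel": [0,0,0.0005],"spin": 0},
  {"travel": [0,0,0.0005],"spin": 0},
  {"travel": [0,0,0.0005],"spin": 0},
  {"travel": [0,0,0.0005],"spin": 0},
  {"travel": [0,0,0.0005],"spin": 0},
])

```text
time_s: 34.48
tcp_pos: [0.6306, -0.1851, 0.1663]
eef_rot: [178.6, -6.6, 3.6]
contact_force: [-0.9, 0.2, 0.3]
gripper_width: 0.0661
```

>>> send_rows([
  {"travel": [0,0,0.0005],"spin": 0},
  {"travel": [0,0,0.0005],"spin": 0},
  {"travel": [0,0,0.0005],"spin": 0},
  {"travel": [0,0,0.0005],"spin": 0},
  {"travel": [0,0,0.0005],"spin": 0},
])

```text
time_s: 34.9
tcp_pos: [0.631, -0.1851, 0.1636]
eef_rot: [178.6, -6.6, 3.6]
contact_force: [-0.3, -0.2, 0.2]
gripper_width: 0.0659
```

>>> send_rows([
  {"travel": [0,0,0],"spin": 0},
  {"travel": [0,0,0],"spin": 0},
  {"travel": [0,0,0],"spin": 0},
  {"travel": [0,0,0],"spin": 0},
  {"travel": [0,0,0],"spin": 0},
])

```text
time_s: 35.32
tcp_pos: [0.631, -0.1851, 0.1635]
eef_rot: [178.6, -6.6, 3.6]
contact_force: [-0.2, -1.0, 0.4]
gripper_width: 0.0657
```

>>> send_rows([
  {"travel": [0,0,0],"spin": 0},
  {"travel": [0,0,0],"spin": 0},
  {"travel": [0,0,0],"spin": 0},
  {"travel": [0,0,0],"spin": 0},
  {"travel": [0,0,0],"spin": 0},
])

```text
time_s: 35.73
tcp_pos: [0.631, -0.1851, 0.1636]
eef_rot: [178.6, -6.6, 3.6]
contact_force: [-0.1, 0.2, -0.1]
gripper_width: 0.0656
```

>>> send_rows([
  {"travel": [0,0,0],"spin": 0},
  {"travel": [0,0,0],"spin": 0},
  {"travel": [0,0,0],"spin": 0},
  {"travel": [0,0,0],"spin": 0},
  {"travel": [0,0,0],"spin": 0},
])

```text
time_s: 36.15
tcp_pos: [0.631, -0.1851, 0.1636]
eef_rot: [178.6, -6.6, 3.6]
contact_force: [0.9, 0.6, 0.2]
gripper_width: 0.0661
```

>>> send_rows([
  {"travel": [0,0,0],"spin": 0},
  {"travel": [0,0,0],"spin": 0},
  {"travel": [0,0,0],"spin": 0},
  {"travel": [0,0,0],"spin": 0},
  {"travel": [0,0,0],"spin": 0},
])

```text
time_s: 36.57
tcp_pos: [0.631, -0.1851, 0.1636]
eef_rot: [178.6, -6.6, 3.6]
contact_force: [0.1, 0.3, -0.7]
gripper_width: 0.0659
```

>>> send_rows([
  {"travel": [0,0,0],"spin": 0},
  {"travel": [0,0,0],"spin": 0},
  {"travel": [0,0,0],"spin": 0},
  {"travel": [0,0,0],"spin": 0},
  {"travel": [0,0,0],"spin": 0},
])

```text
time_s: 36.98
tcp_pos: [0.631, -0.1851, 0.1636]
eef_rot: [178.6, -6.6, 3.6]
contact_force: [0.9, -0.9, -0.2]
gripper_width: 0.0657
```

>>> send_rows([
  {"travel": [0,0,0],"spin": 0},
  {"travel": [0,0,0],"spin": 0},
  {"travel": [0,0,0],"spin": 0},
  {"travel": [0,0,0],"spin": 0},
  {"travel": [0,0,0],"spin": 0},
])

```text
time_s: 37.4
tcp_pos: [0.631, -0.1851, 0.1636]
eef_rot: [178.6, -6.6, 3.6]
contact_force: [0.4, -0.2, 0.0]
gripper_width: 0.0657
```

>>> send_rows([
  {"travel": [0,0,0],"spin": 0},
  {"travel": [0,0,0],"spin": 0},
  {"travel": [0,0,0],"spin": 0},
  {"travel": [0,0,0],"spin": 0},
  {"travel": [0,0,0],"spin": 0},
])

```text
time_s: 37.82
tcp_pos: [0.631, -0.1851, 0.1636]
eef_rot: [178.6, -6.6, 3.6]
contact_force: [0.3, 0.4, -0.1]
gripper_width: 0.0658
```

>>> send_rows([
  {"travel": [0,0,0],"spin": 0},
  {"travel": [0,0,0],"spin": 0},
  {"travel": [0,0,0],"spin": 0},
  {"travel": [0,0,0],"spin": 0},
  {"travel": [0,0,0],"spin": 0},
])

```text
time_s: 38.23
tcp_pos: [0.631, -0.1851, 0.1636]
eef_rot: [178.6, -6.6, 3.6]
contact_force: [0.4, -1.3, 0.8]
gripper_width: 0.0661
```

>>> send_rows([
  {"travel": [0.01,0,0],"spin": 0},
  {"travel": [0.008,0,0],"spin": 0},
  {"travel": [0,0,0],"spin": 0},
  {"travel": [0,0,0],"spin": 0},
  {"travel": [0,0,0],"spin": 0},
])

```text
time_s: 38.65
tcp_pos: [0.6511, -0.1838, 0.1658]
eef_rot: [178.5, -6.6, 3.6]
contact_force: [-0.9, -0.3, 0.5]
gripper_width: 0.0656
```

```bash
python3 -c "
from h import *
go(.652,-.187,.062,4)"
```

```text
t 38.65 [ 0.6511 -0.1838  0.1658] [178.5  -6.6   3.6] J [  1.  19. -11.   1. -54.  91.] F [-0.9 -0.3  0.5] w 0.0656
travel [-0.0112  0.0006  0.1033] rows 3 each [-0.0037  0.0002  0.0344]
spin -0.4
```

>>> send_rows([
  {"travel": [-0.004,0,0.03],"spin": 0},
  {"travel": [-0.004,0,0.03],"spin": 0},
  {"travel": [-0.003,0,0.025],"spin": 0},
  {"travel": [0,0,0.01],"spin": 0},
  {"travel": [0,0,0],"spin": 0},
])

```text
time_s: 39.07
tcp_pos: [0.6532, -0.1866, 0.0699]
eef_rot: [178.5, -6.9, 3.7]
contact_force: [0.5, -0.1, 0.3]
gripper_width: 0.0655
```

```bash
python3 -c "
from h import *
go(.652,-.187,.062,4)"
```

```text
t 39.07 [ 0.6532 -0.1866  0.0699] [178.5  -6.9   3.7] J [  1.  25. -17.   2. -42.  91.] F [ 0.5 -0.1  0.3] w 0.0655
travel [-0.0022  0.0001  0.0077] rows 1 each [-0.0022  0.0001  0.0077]
spin -0.3
```

>>> send_rows([
  {"travel": [-0.002,0,0.007],"spin": 0},
  {"travel": [0,0,0.001],"spin": 0},
  {"travel": [0,0,0],"spin": 0},
  {"travel": [0,0,0],"spin": 0},
  {"travel": [0,0,0],"spin": 0},
], gripper=-1, squeeze=40)

```text
time_s: 39.48
tcp_pos: [0.6545, -0.1872, 0.0652]
eef_rot: [178.4, -7.2, 3.7]
contact_force: [0.5, 0.3, 0.2]
gripper_width: 0.0382
```

>>> send_rows([
  {"travel": [0,0,0],"spin": 0},
  {"travel": [0,0,0],"spin": 0},
  {"travel": [0,0,0],"spin": 0},
])

```text
time_s: 39.73
tcp_pos: [0.6546, -0.1874, 0.0656]
eef_rot: [178.4, -7.2, 3.7]
contact_force: [1.9, -0.8, -4.2]
gripper_width: 0.0353
```

>>> send_rows([
  {"travel": [0.004,0,0],"spin": 0},
  {"travel": [0.004,0,0],"spin": 0},
  {"travel": [0.004,0,0],"spin": 0},
])

```text
time_s: 39.98
tcp_pos: [0.6596, -0.187, 0.0655]
eef_rot: [178.5, -6.5, 3.6]
contact_force: [-5.2, -0.3, -0.5]
gripper_width: 0.0352
```

>>> send_rows([
  {"travel": [0.003,0,0],"spin": 0},
  {"travel": [0.003,0,0],"spin": 0},
])

```text
time_s: 40.15
tcp_pos: [0.6637, -0.1867, 0.0655]
eef_rot: [178.5, -6.3, 3.6]
contact_force: [0.7, -1.7, -6.7]
gripper_width: 0.0351
```

>>> send_rows([
  {"travel": [0.004,0,0],"spin": 0},
  {"travel": [0.004,0,0],"spin": 0},
])

```text
time_s: 40.32
tcp_pos: [0.6706, -0.1862, 0.0653]
eef_rot: [178.6, -6.1, 3.5]
contact_force: [-19.8, -0.3, 11.8]
gripper_width: 0.0351
```

>>> send_rows([
  {"travel": [0.003,0,0],"spin": 0},
  {"travel": [0.003,0,0],"spin": 0},
])

```text
time_s: 40.48
tcp_pos: [0.6703, -0.1862, 0.0654]
eef_rot: [178.6, -5.3, 3.5]
contact_force: [-12.8, 1.2, 6.3]
gripper_width: 0.0349
```

>>> send_rows([
  {"travel": [0.003,0,0],"spin": 0},
  {"travel": [0.003,0,0],"spin": 0},
  {"travel": [0.003,0,0],"spin": 0},
  {"travel": [0.003,0,0],"spin": 0},
  {"travel": [0.003,0,0],"spin": 0},
])

```text
time_s: 40.9
tcp_pos: [0.6701, -0.1862, 0.0653]
eef_rot: [178.7, -3.5, 3.3]
contact_force: [-11.8, 0.5, 4.4]
gripper_width: 0.0349
```

>>> send_rows([
  {"travel": [0,0,0],"spin": 0},
  {"travel": [0,0,0],"spin": 0},
  {"travel": [0,0,0],"spin": 0},
  {"travel": [0,0,0],"spin": 0},
  {"travel": [0,0,0],"spin": 0},
], gripper=0.5)

```text
time_s: 41.32
tcp_pos: [0.6743, -0.186, 0.0686]
eef_rot: [178.7, -3.9, 3.4]
contact_force: [0.7, 0.3, -0.1]
gripper_width: 0.0619
```

>>> send_rows([
  {"travel": [0,0,-0.02],"spin": 0},
  {"travel": [0,0,-0.03],"spin": 0},
  {"travel": [0,0,-0.03],"spin": 0},
  {"travel": [0,0,-0.03],"spin": 0},
  {"travel": [0,0,0],"spin": 0},
])

```text
time_s: 41.73
tcp_pos: [0.6673, -0.1837, 0.1812]
eef_rot: [178.6, -3.8, 3.4]
contact_force: [1.1, -0.8, 2.0]
gripper_width: 0.0655
```

```bash
python3 -c "
from h import *
p,d=r.capture('wrist'); cv2.imwrite('pics/w8.png',p)
for t in ['switch_knob']: print([(np.round(w('wrist',b['at']),3).tolist(),round(b['conf'],2)) for b in r.pinpoint('wrist',t)[:3]])
go(.634,-.004,.17,-86)
"
```

```text
[([0.662, -0.185, 0.075], 0.78)]
t 41.83 [ 0.6651 -0.183   0.176 ] [178.8  -3.5   3.4] J [  1.  22.  -5.   1. -60.  91.] F [ 0.1 -0.2  0.2] w 0.0659
travel [-0.0209 -0.1806  0.0009] rows 6 each [-0.0035 -0.0301  0.0001]
spin 89.4
```

The switch is back in, with the knob at x=0.662. Back to the handle.

>>> send_rows([
  {"travel": [-0.0035,-0.0301,0],"spin": 0},
  {"travel": [-0.0035,-0.0301,0],"spin": 0},
  {"travel": [-0.0035,-0.0301,0],"spin": 0},
  {"travel": [-0.0035,-0.0301,0],"spin": 0},
  {"travel": [-0.0035,-0.0301,0],"spin": 0},
], gripper=-0.45)

```text
time_s: 42.25
tcp_pos: [0.6377, -0.0344, 0.1666]
eef_rot: [178.7, -3.3, 2.8]
contact_force: [0.9, 0.4, 0.2]
gripper_width: 0.0381
```

>>> send_rows([
  {"travel": [-0.0035,-0.029,0],"spin": 7},
  {"travel": [0,0,0],"spin": 7},
  {"travel": [0,0,0],"spin": 7},
  {"travel": [0,0,0],"spin": 7},
  {"travel": [0,0,0],"spin": 7},
])

```text
time_s: 42.67
tcp_pos: [0.6293, 0.0032, 0.1599]
eef_rot: [-179.3, -3.1, -32.9]
contact_force: [-0.6, -0.4, 0.3]
gripper_width: 0.0241
```

>>> send_rows([
  {"travel": [0,0,0],"spin": 7},
  {"travel": [0,0,0],"spin": 7},
  {"travel": [0,0,0],"spin": 7},
  {"travel": [0,0,0],"spin": 7},
  {"travel": [0,0,0],"spin": 7},
])

```text
time_s: 43.08
tcp_pos: [0.6271, 0.0039, 0.1537]
eef_rot: [-178.0, -2.0, -68.8]
contact_force: [0.4, 0.4, -0.0]
gripper_width: 0.0238
```

>>> send_rows([
  {"travel": [0,0,0],"spin": 7},
  {"travel": [0,0,0],"spin": 7},
  {"travel": [0,0,0],"spin": 3},
  {"travel": [0,0,0],"spin": 0},
])

```text
time_s: 43.42
tcp_pos: [0.6252, 0.0038, 0.1486]
eef_rot: [-177.9, -1.3, -86.7]
contact_force: [0.9, -0.4, -0.0]
gripper_width: 0.0241
```

```bash
python3 -c "
from h import *
p,d=r.capture('wrist')
for t in ['drawer_handle']: print([(np.round(w('wrist',b['at']),3).tolist(),round(b['conf'],2)) for b in r.pinpoint('wrist',t)[:3]])
go(.633,-.004,.12,-86)
"
```

```text
[([0.632, -0.005, 0.078], 0.62)]
t 43.52 [0.6252 0.0038 0.1488] [-177.9   -1.4  -86.4] J [ 19.  18. -15.   2. -56. -17.] F [ 0.9  0.5 -1.2] w 0.0248
travel [ 0.0076 -0.0062  0.0292] rows 1 each [ 0.0076 -0.0062  0.0292]
spin -0.4
```

>>> send_rows([
  {"travel": [0.007,-0.006,0.025],"spin": 0},
  {"travel": [0,0,0.004],"spin": 0},
  {"travel": [0,0,0],"spin": 0},
  {"travel": [0,0,0],"spin": 0},
])

```text
time_s: 43.85
tcp_pos: [0.6332, -0.0033, 0.1194]
eef_rot: [-177.9, -1.4, -85.9]
contact_force: [0.4, -0.2, 0.1]
gripper_width: 0.0241
```

```bash
python3 -c "
from h import *
go(.633,-.004,.06,-86)
"
```

```text
t 43.85 [ 0.6332 -0.0033  0.1194] [-177.9   -1.4  -85.9] J [ 18.  20. -16.   2. -52. -16.] F [ 0.4 -0.2  0.1] w 0.0241
travel [-0.0008  0.0024  0.0593] rows 2 each [-0.0004  0.0012  0.0297]
spin 0.1
```

>>> send_rows([
  {"travel": [0,0.001,0.022],"spin": 0},
  {"travel": [0,0.001,0.022],"spin": 0},
  {"travel": [0,0,0.015],"spin": 0},
  {"travel": [0,0,0],"spin": 0},
])

```text
time_s: 44.18
tcp_pos: [0.6361, -0.0035, 0.0634]
eef_rot: [-177.4, -1.4, -85.7]
contact_force: [-0.5, 0.3, -0.4]
gripper_width: 0.0242
```

>>> send_rows([
  {"travel": [0,0.006,0],"spin": 0},
  {"travel": [0,0.009,0],"spin": 0},
  {"travel": [0,0.012,0],"spin": 0},
  {"travel": [0,0.016,0],"spin": 0},
  {"travel": [0,0.018,0],"spin": 0},
])

```text
time_s: 44.6
tcp_pos: [0.5809, -0.0064, 0.0664]
eef_rot: [-176.6, -1.3, -85.4]
contact_force: [4.2, 0.1, -2.9]
gripper_width: 0.0245
```

>>> send_rows([
  {"travel": [0,0.018,0],"spin": 0},
  {"travel": [0,0.018,0],"spin": 0},
  {"travel": [0,0.018,0],"spin": 0},
  {"travel": [0,0.018,0],"spin": 0},
  {"travel": [0,0.014,0],"spin": 0},
])

```text
time_s: 45.02
tcp_pos: [0.497, -0.0116, 0.0691]
eef_rot: [-175.3, -1.1, -85.3]
contact_force: [3.8, -1.2, -2.7]
gripper_width: 0.0241
```

```bash
python3 -c "
from h import *
go(.456,-.016,.06,-86)
"
```

```text
t 45.02 [ 0.497  -0.0116  0.0691] [-175.3   -1.1  -85.3] J [ 23.  11. -39.   4. -36. -22.] F [ 3.8 -1.2 -2.7] w 0.0241
travel [0.0008 0.0418 0.0057] rows 2 each [0.0004 0.0209 0.0029]
spin 0.7
```

>>> send_rows([
  {"travel": [0,0.015,0.003],"spin": 0},
  {"travel": [0,0.015,0.002],"spin": 0},
  {"travel": [0,0.01,0.002],"spin": 0},
  {"travel": [0,0.007,0.001],"spin": 0},
  {"travel": [0,0.003,0],"spin": 0},
])

```text
time_s: 45.43
tcp_pos: [0.4507, -0.0137, 0.0656]
eef_rot: [-174.0, -0.7, -85.0]
contact_force: [1.9, -0.5, -1.4]
gripper_width: 0.0242
```

```bash
python3 -c "
from h import *
go(.448,-.016,.06,-86)
"
```

```text
t 45.43 [ 0.4507 -0.0137  0.0656] [-174.    -0.7  -85. ] J [ 26.   6. -46.   5. -33. -25.] F [ 1.9 -0.5 -1.4] w 0.0242
travel [0.002  0.0034 0.0053] rows 1 each [0.002  0.0034 0.0053]
spin 1.0
```

>>> send_rows([
  {"travel": [0,-0.004,-0.005],"spin": 0},
  {"travel": [0,0,-0.025],"spin": 0},
  {"travel": [0,0,-0.03],"spin": 0},
  {"travel": [0,0,-0.03],"spin": 0},
  {"travel": [0,0,-0.03],"spin": 0},
])

```text
time_s: 45.85
tcp_pos: [0.4364, -0.0149, 0.1848]
eef_rot: [-175.1, -1.0, -85.0]
contact_force: [0.6, 0.3, 0.8]
gripper_width: 0.024
```

>>> send_rows([
  {"travel": [0,-0.015,0],"spin": -7},
  {"travel": [0,-0.015,0],"spin": -7},
  {"travel": [0,-0.015,0],"spin": -7},
  {"travel": [0,-0.015,0],"spin": -7},
  {"travel": [0,0,0],"spin": -7},
], gripper=0.4)

```text
time_s: 46.27
tcp_pos: [0.4989, 0.0028, 0.2016]
eef_rot: [-176.0, -3.8, -49.3]
contact_force: [-0.1, -0.3, 0.2]
gripper_width: 0.052
```

>>> send_rows([
  {"travel": [0,0,0],"spin": -7},
  {"travel": [0,0,0],"spin": -7},
  {"travel": [0,0,0],"spin": -7},
  {"travel": [0,0,0],"spin": -7},
  {"travel": [0,0,0],"spin": -7},
])

```text
time_s: 46.68
tcp_pos: [0.4998, 0.003, 0.2019]
eef_rot: [-179.2, -5.0, -13.4]
contact_force: [-0.3, 0.4, -0.6]
gripper_width: 0.0616
```

>>> send_rows([
  {"travel": [0,0,0],"spin": -7},
  {"travel": [0,0,0],"spin": -7},
  {"travel": [0,0,0],"spin": -4},
  {"travel": [0,0,0],"spin": 0},
])

```text
time_s: 47.02
tcp_pos: [0.4995, 0.0027, 0.202]
eef_rot: [179.1, -4.6, 5.5]
contact_force: [-0.4, 0.5, 0.2]
gripper_width: 0.0611
```

```bash
python3 -c "
from h import *
p,d,P=blobs('wrist',.047,.075,'pics/w9.png')
go(.6,.049,.16,3)
"
```

```text
[239.  75.] (array([606.5,  64.5]), array([84. ,  5.5]), 2.4, 1190) [  9.   9. 162.]
[283.  78.] (array([608.2,  33.7]), array([84.2,  5.5]), 3.1, 1069) [  9.   9. 168.]
[390. 100.] (array([599.9, -42.4]), array([84.7,  6.2]), 2.4, 1207) [  9.   9. 164.]
[434. 103.] (array([601.3, -73.5]), array([84.2,  6.1]), 2.6, 1348) [  9.   9. 155.]
t 47.07 [0.4996 0.0027 0.202 ] [179.1  -4.6   5.3] J [ 25.   2. -28.   3. -56.  69.] F [-0.8  1.  -0.1] w 0.0616
travel [ 0.1005 -0.0376  0.0497] rows 4 each [ 0.0251 -0.0094  0.0124]
spin 2.3
```

View pics/w9.png

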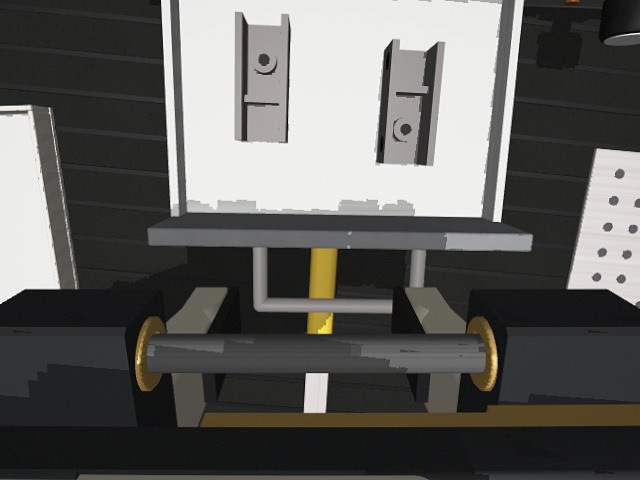

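Both brackets are still flat in the open drawer, A at (262,75) and B at (410,100). Next I pick A at (0.600,0.049).

>>> send_rows([
  {"travel": [0.0251,-0.0094,0.012],"spin": 1},
  {"travel": [0.0251,-0.0094,0.012],"spin": 1},
  {"travel": [0.0251,-0.0094,0.012],"spin": 0},
  {"travel": [0.022,-0.0094,0.012],"spin": 0},
  {"travel": [0,0,0],"spin": 0},
])

```text
time_s: 47.48
tcp_pos: [0.6018, 0.0475, 0.162]
eef_rot: [179.4, -4.7, 2.2]
contact_force: [0.9, -0.6, -0.0]
gripper_width: 0.0616
```

>>> send_rows([
  {"travel": [0,0,0.02],"spin": 0},
  {"travel": [0,0,0.02],"spin": 0},
  {"travel": [0,0,0.02],"spin": 0},
  {"travel": [0,0,0],"spin": 0},
  {"travel": [0,0,0],"spin": 0},
])

```text
time_s: 47.9
tcp_pos: [0.6088, 0.0474, 0.0989]
eef_rot: [179.3, -4.5, 1.4]
contact_force: [0.1, -0.1, 1.2]
gripper_width: 0.0614
```

```bash
python3 -c "
from h import *
go(.6,.049,.034,2.7)
"
```

```text
t 47.9 [0.6088 0.0474 0.0989] [179.3  -4.5   1.4] J [ 24.  18. -22.   3. -45.  65.] F [ 0.1 -0.1  1.2] w 0.0614
travel [-0.0138 -0.0025  0.064 ] rows 2 each [-0.0069 -0.0013  0.032 ]
spin -1.3
```

>>> send_rows([
  {"travel": [-0.005,-0.002,0.02],"spin": -1.3},
  {"travel": [-0.004,0,0.02],"spin": 0},
  {"travel": [-0.002,0,0.015],"spin": 0},
  {"travel": [-0.001,0,0.004],"spin": 0},
  {"travel": [0,0,0],"spin": 0},
])

```text
time_s: 48.32
tcp_pos: [0.6046, 0.0493, 0.0442]
eef_rot: [179.3, -4.9, 2.4]
contact_force: [-0.6, 0.3, 0.5]
gripper_width: 0.0614
```

```bash
python3 -c "
from h import *
go(.6,.049,.034,2.7)
"
```

```text
t 48.32 [0.6046 0.0493 0.0442] [179.3  -4.9   2.4] J [ 25.  22. -26.   4. -38.  65.] F [-0.6  0.3  0.5] w 0.0614
travel [-0.0055  0.      0.0098] rows 1 each [-0.0055  0.      0.0098]
spin -0.3
```

>>> send_rows([
  {"travel": [-0.004,0,0.009],"spin": 0},
  {"travel": [0,0,0.002],"spin": 0},
  {"travel": [0,0,0],"spin": 0},
  {"travel": [0,0,0],"spin": 0},
  {"travel": [0,0,0],"spin": 0},
], gripper=-1, squeeze=25)

```text
time_s: 48.73
tcp_pos: [0.604, 0.05, 0.037]
eef_rot: [179.4, -5.2, 2.3]
contact_force: [-0.3, 0.1, -0.6]
gripper_width: 0.0359
```

>>> send_rows([
  {"travel": [0,0,0],"spin": 0},
  {"travel": [0,0,0],"spin": 0},
  {"travel": [0,0,0],"spin": 0},
  {"travel": [0,0,0],"spin": 0},
  {"travel": [0,0,0],"spin": 0},
])

```text
time_s: 49.15
tcp_pos: [0.6048, 0.0503, 0.0383]
eef_rot: [179.5, -5.3, 2.3]
contact_force: [0.1, 0.4, -0.9]
gripper_width: 0.036
```

>>> send_rows([
  {"travel": [0,0,-0.02],"spin": 0},
  {"travel": [0,0,-0.03],"spin": 0},
  {"travel": [0,0,-0.03],"spin": 0},
  {"travel": [0,0,-0.03],"spin": 0},
  {"travel": [0,0,-0.02],"spin": 0},
])

```text
time_s: 49.57
tcp_pos: [0.5886, 0.0493, 0.1657]
eef_rot: [179.2, -4.5, 2.3]
contact_force: [1.2, 0.1, -0.4]
gripper_width: 0.0358
```

```bash
python3 -c "
from h import *
p,d=r.capture('top'); P=cloud('top',d); Z=P[...,2]
m=(Z>.0)&(Z<.04)&(P[...,1]>.17)&(P[...,1]<.46)&(P[...,0]<.6)&(P[...,0]>.34)&(p.min(2)>130)
k,l,s,c=cv2.connectedComponentsWithStats(m.astype(np.uint8)); i=1+s[1:,4].argmax(); print('tray',rect(P,l==i))
for t in ['tray_in']: print([(np.round(w('top',b['at']),3).tolist(),round(b['conf'],2)) for b in r.pinpoint('top',t)[:3]])
go(.46,.372,.16,3)
"
```

```text
tray (array([420.1, 259.2]), array([ 99. , 106.8]), 97.7, 1113)
[([0.46, 0.321, 0.008], 0.64), ([0.373, -0.011, 0.001], 0.28)]
t 49.67 [0.5902 0.0499 0.1674] [179.3  -4.8   2.3] J [ 25.  13. -20.   3. -53.  65.] F [ 0.8 -0.1 -0.8] w 0.0359
travel [-0.1173 -0.327  -0.0064] rows 10 each [-0.0117 -0.0327 -0.0006]
spin -0.7
```

>>> send_rows([
  {"travel": [-0.0117,-0.0327,0],"spin": 0},
  {"travel": [-0.0117,-0.0327,0],"spin": 0},
  {"travel": [-0.0117,-0.0327,0],"spin": 0},
  {"travel": [-0.0117,-0.0327,0],"spin": 0},
  {"travel": [-0.0117,-0.0327,0],"spin": 0},
])

```text
time_s: 50.08
tcp_pos: [0.5253, 0.2106, 0.1599]
eef_rot: [179.4, -4.9, 1.6]
contact_force: [1.1, 0.5, -0.3]
gripper_width: 0.0361
```

>>> send_rows([
  {"travel": [-0.0117,-0.0327,0],"spin": 0},
  {"travel": [-0.0117,-0.0327,0],"spin": 0},
  {"travel": [-0.0117,-0.0327,0],"spin": 0},
  {"travel": [-0.0117,-0.0327,0],"spin": 0},
  {"travel": [0,0,0],"spin": 0},
])

```text
time_s: 50.5
tcp_pos: [0.4688, 0.3494, 0.151]
eef_rot: [179.3, -4.8, 1.8]
contact_force: [0.7, -0.6, -0.6]
gripper_width: 0.0364
```

```bash
python3 -c "
from h import *
go(.46,.372,.1,6)
"
```

```text
t 50.5 [0.4688 0.3494 0.151 ] [179.3  -4.8   1.8] J [ 59.  14. -22.   6. -52.  30.] F [ 0.7 -0.6 -0.6] w 0.0364
travel [-0.0123 -0.0234  0.0498] rows 2 each [-0.0062 -0.0117  0.0249]
spin -4.2
```

>>> send_rows([
  {"travel": [-0.006,-0.007,0.025],"spin": -2},
  {"travel": [-0.005,-0.006,0.025],"spin": -2},
  {"travel": [-0.001,0,0.025],"spin": 0},
  {"travel": [-0.001,0,0.02],"spin": 0},
  {"travel": [0,0,0],"spin": 0},
])

```text
time_s: 50.92
tcp_pos: [0.4609, 0.3654, 0.0502]
eef_rot: [179.0, -4.8, 6.4]
contact_force: [0.1, -0.7, -0.7]
gripper_width: 0.0358
```

```bash
python3 -c "
from h import *
go(.46,.362,.02,6)
"
```

```text
t 50.92 [0.4609 0.3654 0.0502] [179.   -4.8   6.4] J [ 60.  21. -29.   7. -39.  31.] F [ 0.1 -0.7 -0.7] w 0.0358
travel [-0.0038  0.0028  0.03  ] rows 1 each [-0.0038  0.0028  0.03  ]
spin 0.4
```

>>> send_rows([
  {"travel": [-0.002,0.001,0.014],"spin": 0},
  {"travel": [-0.001,0.001,0.01],"spin": 0},
  {"travel": [-0.001,0,0.004],"spin": 0},
  {"travel": [0,0,0.001],"spin": 0},
])

```text
time_s: 51.25
tcp_pos: [0.4598, 0.3621, 0.0199]
eef_rot: [178.9, -4.7, 6.4]
contact_force: [1.4, 0.7, -0.9]
gripper_width: 0.0355
```

>>> send_rows([
  {"travel": [0,0,0],"spin": 0},
  {"travel": [0,0,0],"spin": 0},
  {"travel": [0,0,0],"spin": 0},
  {"travel": [0,0,0],"spin": 0},
  {"travel": [0,0,0],"spin": 0},
], gripper=0.1)

```text
time_s: 51.67
tcp_pos: [0.4614, 0.3638, 0.0235]
eef_rot: [179.1, -4.9, 6.4]
contact_force: [-0.5, -0.4, 0.2]
gripper_width: 0.0484
```

>>> send_rows([
  {"travel": [0,0,-0.02],"spin": 0},
  {"travel": [0,0,-0.03],"spin": 0},
  {"travel": [0,0,-0.03],"spin": 0},
  {"travel": [0,0,-0.03],"spin": 0},
  {"travel": [0,0,-0.03],"spin": 0},
])

```text
time_s: 52.08
tcp_pos: [0.4467, 0.3609, 0.1624]
eef_rot: [178.6, -4.4, 6.3]
contact_force: [1.2, 0.2, -0.0]
gripper_width: 0.0481
```

```bash
python3 -c "
from h import *
p,d,P=blobs('wrist',.026,.075,'pics/w10.png')
go(.6,-.058,.16,2.5)
"
```

```text
[102.  55.] (array([562.5, 517.1]), array([60. , 82.9]), 169.4, 10867) [ 14. 127. 211.]
[313. 219.] (array([465.8, 366.7]), array([84.3, 36.1]), 6.9, 2419) [ 9.  9. 96.]
t 52.13 [0.4488 0.3637 0.1694] [179.   -4.8   6.4] J [ 61.  12. -22.   6. -55.  32.] F [1.8 2.1 6.8] w 0.0484
travel [0.102  0.4355 0.0259] rows 13 each [0.0078 0.0335 0.002 ]
spin 3.9
```

A is in the tray at (0.466,0.367). Now B.

>>> send_rows([
  {"travel": [0.0078,0.0335,0.001],"spin": 1},
  {"travel": [0.0078,0.0335,0.001],"spin": 1},
  {"travel": [0.0078,0.0335,0.001],"spin": 1},
  {"travel": [0.0078,0.0335,0.001],"spin": 0},
  {"travel": [0.0078,0.0335,0.001],"spin": 0},
], gripper=0.4)

```text
time_s: 52.55
tcp_pos: [0.5042, 0.2037, 0.1771]
eef_rot: [179.9, -5.6, 3.8]
contact_force: [0.7, -0.1, -0.3]
gripper_width: 0.0611
```

>>> send_rows([
  {"travel": [0.0078,0.0335,0.001],"spin": 0},
  {"travel": [0.0078,0.0335,0.001],"spin": 0},
  {"travel": [0.0078,0.0335,0.001],"spin": 0},
  {"travel": [0.0078,0.0335,0.001],"spin": 0},
  {"travel": [0.0078,0.0335,0.001],"spin": 0},
])

```text
time_s: 52.97
tcp_pos: [0.556, 0.0315, 0.1786]
eef_rot: [-179.9, -5.9, 3.9]
contact_force: [0.5, 0.4, 0.2]
gripper_width: 0.0612
```

>>> send_rows([
  {"travel": [0.0078,0.0335,0.001],"spin": 0},
  {"travel": [0.0078,0.0335,0.001],"spin": 0},
  {"travel": [0,0,0],"spin": 0},
  {"travel": [0,0,0],"spin": 0},
])

```text
time_s: 53.3
tcp_pos: [0.578, -0.044, 0.1791]
eef_rot: [-179.9, -6.1, 3.5]
contact_force: [-0.1, 0.3, -0.1]
gripper_width: 0.0614
```

```bash
python3 -c "
from h import *
p,d,P=blobs('wrist',.047,.075,'pics/w11.png')
go(.598,-.058,.1,2.5)
"
```

```text
[316. 215.] (array([599.6, -41.6]), array([83.8,  5.3]), 2.8, 918) [  9.   9. 167.]
[361. 215.] (array([601. , -72.8]), array([83.6,  5.3]), 2.8, 1074) [ 8.  9. 95.]
t 53.35 [ 0.5779 -0.0436  0.179 ] [-179.9   -6.1    3.6] J [ 16.  10. -21.   1. -53.  77.] F [-0.9  0.   0.3] w 0.0613
travel [0.0107 0.0158 0.0806] rows 3 each [0.0036 0.0053 0.0269]
spin 1.1
```

>>> send_rows([
  {"travel": [0.004,0.007,0.025],"spin": 1},
  {"travel": [0.003,0.006,0.025],"spin": 0},
  {"travel": [0,0.001,0.025],"spin": 0},
  {"travel": [-0.002,0,0.02],"spin": 0},
  {"travel": [0,0,0],"spin": 0},
])

```text
time_s: 53.77
tcp_pos: [0.5962, -0.052, 0.0857]
eef_rot: [-179.7, -6.6, 2.8]
contact_force: [-0.7, -0.0, -0.1]
gripper_width: 0.0615
```

```bash
python3 -c "
from h import *
go(.598,-.0575,.034,2.7)
"
```

```text
t 53.77 [ 0.5962 -0.052   0.0857] [-179.7   -6.6    2.8] J [ 14.  17. -26.   2. -41.  77.] F [-0.7 -0.  -0.1] w 0.0615
travel [-0.0044  0.0059  0.0515] rows 2 each [-0.0022  0.003   0.0258]
spin 0.1
```

>>> send_rows([
  {"travel": [-0.002,0.003,0.02],"spin": 0},
  {"travel": [-0.002,0.003,0.018],"spin": 0},
  {"travel": [-0.001,0.001,0.008],"spin": 0},
  {"travel": [0,0,0.003],"spin": 0},
])

```text
time_s: 54.1
tcp_pos: [0.5991, -0.0541, 0.0388]
eef_rot: [-179.7, -6.8, 3.2]
contact_force: [-0.4, -0.3, 0.0]
gripper_width: 0.061
```

```bash
python3 -c "
from h import *
go(.598,-.0575,.034,2.7)
"
```

```text
t 54.1 [ 0.5991 -0.0541  0.0388] [-179.7   -6.8    3.2] J [ 14.  21. -28.   2. -34.  78.] F [-0.4 -0.3  0. ] w 0.061
travel [-0.0018  0.0033  0.0046] rows 1 each [-0.0018  0.0033  0.0046]
spin 0.5
```

>>> send_rows([
  {"travel": [-0.001,0.003,0.005],"spin": 0.5},
  {"travel": [0,0,0.002],"spin": 0},
  {"travel": [0,0,0],"spin": 0},
  {"travel": [0,0,0],"spin": 0},
  {"travel": [0,0,0],"spin": 0},
], gripper=-1, squeeze=25)

```text
time_s: 54.52
tcp_pos: [0.6013, -0.0553, 0.0352]
eef_rot: [-179.6, -7.0, 2.8]
contact_force: [-0.5, -0.6, 0.2]
gripper_width: 0.036
```

>>> send_rows([
  {"travel": [0,0,0],"spin": 0},
  {"travel": [0,0,0],"spin": 0},
  {"travel": [0,0,0],"spin": 0},
  {"travel": [0,0,0],"spin": 0},
  {"travel": [0,0,0],"spin": 0},
])

```text
time_s: 54.93
tcp_pos: [0.602, -0.0553, 0.0369]
eef_rot: [-179.6, -7.2, 2.8]
contact_force: [0.7, -0.3, -1.1]
gripper_width: 0.0361
```

>>> send_rows([
  {"travel": [0,0,-0.02],"spin": 0},
  {"travel": [0,0,-0.03],"spin": 0},
  {"travel": [0,0,-0.03],"spin": 0},
  {"travel": [0,0,-0.03],"spin": 0},
  {"travel": [0,0,-0.02],"spin": 0},
])

```text
time_s: 55.35
tcp_pos: [0.5814, -0.058, 0.1638]
eef_rot: [-179.7, -6.4, 2.7]
contact_force: [0.5, 1.0, 0.1]
gripper_width: 0.0359
```

```bash
python3 -c "
from h import *
go(.455,.275,.16,4)
"
```

```text
t 55.35 [ 0.5814 -0.058   0.1638] [-179.7   -6.4    2.7] J [ 14.  11. -22.   1. -51.  78.] F [0.5 1.  0.1] w 0.0359
travel [-0.1101 -0.3387 -0.0066] rows 11 each [-0.01   -0.0308 -0.0006]
spin -1.3
```

>>> send_rows([
  {"travel": [-0.01,-0.0308,0],"spin": -1},
  {"travel": [-0.01,-0.0308,0],"spin": -1},
  {"travel": [-0.01,-0.0308,0],"spin": -1},
  {"travel": [-0.01,-0.0308,0],"spin": -1},
  {"travel": [-0.01,-0.0308,0],"spin": 0},
])

```text
time_s: 55.77
tcp_pos: [0.5223, 0.0919, 0.1661]
eef_rot: [179.9, -7.2, 6.4]
contact_force: [0.0, 1.1, -0.6]
gripper_width: 0.0361
```

>>> send_rows([
  {"travel": [-0.01,-0.0308,0],"spin": 0},
  {"travel": [-0.01,-0.0308,0],"spin": 0},
  {"travel": [-0.01,-0.0308,0],"spin": 0},
  {"travel": [-0.01,-0.0308,0],"spin": 0},
  {"travel": [-0.01,-0.0308,0],"spin": 0},
])

```text
time_s: 56.18
tcp_pos: [0.4512, 0.2456, 0.1608]
eef_rot: [-179.9, -7.3, 6.4]
contact_force: [0.4, -0.1, -0.8]
gripper_width: 0.036
```

>>> send_rows([
  {"travel": [0,0,0],"spin": 0},
  {"travel": [0,0,0],"spin": 0},
])

```text
time_s: 56.35
tcp_pos: [0.4491, 0.2509, 0.161]
eef_rot: [-179.9, -7.4, 6.7]
contact_force: [-0.7, -0.2, -0.7]
gripper_width: 0.036
```

```bash
python3 -c "
from h import *
go(.457,.277,.06,6)
"
```

```text
t 56.35 [0.4491 0.2509 0.161 ] [-179.9   -7.4    6.7] J [ 55.   4. -33.   7. -48.  37.] F [-0.7 -0.2 -0.7] w 0.036
travel [-0.0021 -0.0248  0.1016] rows 3 each [-0.0007 -0.0083  0.0339]
spin 0.7
```

>>> send_rows([
  {"travel": [0.001,-0.012,0.02],"spin": 0},
  {"travel": [0,-0.012,0.025],"spin": 0},
  {"travel": [-0.001,-0.001,0.025],"spin": 0},
  {"travel": [-0.002,0,0.025],"spin": 0},
  {"travel": [0,0,0],"spin": 0},
])

```text
time_s: 56.77
tcp_pos: [0.4587, 0.2789, 0.0665]
eef_rot: [-179.5, -7.7, 6.7]
contact_force: [-0.6, -0.7, -1.5]
gripper_width: 0.0357
```

```bash
python3 -c "
from h import *
go(.457,.277,.02,6)
"
```

```text
t 56.77 [0.4587 0.2789 0.0665] [-179.5   -7.7    6.7] J [ 56.  13. -38.  10. -33.  32.] F [-0.6 -0.7 -1.5] w 0.0357
travel [-0.0081  0.002   0.0458] rows 2 each [-0.0041  0.001   0.0229]
spin 0.7
```

>>> send_rows([
  {"travel": [-0.003,0.001,0.018],"spin": 0},
  {"travel": [-0.003,0.001,0.015],"spin": 0},
  {"travel": [-0.002,0,0.009],"spin": 0},
  {"travel": [0,0,0.003],"spin": 0},
])

```text
time_s: 57.1
tcp_pos: [0.4596, 0.2749, 0.0222]
eef_rot: [-179.6, -7.7, 6.5]
contact_force: [-0.9, -0.6, -0.0]
gripper_width: 0.0362
```

```bash
python3 -c "
from h import *
go(.457,.277,.02,6)
"
```

```text
t 57.1 [0.4596 0.2749 0.0222] [-179.6   -7.7    6.5] J [ 56.  17. -42.  13. -26.  30.] F [-0.9 -0.6 -0. ] w 0.0362
travel [-0.0026 -0.0024  0.0019] rows 1 each [-0.0026 -0.0024  0.0019]
spin 0.5
```

>>> send_rows([
  {"travel": [0,0,0.003],"spin": 0},
  {"travel": [0,0,0.001],"spin": 0},
  {"travel": [0,0,0],"spin": 0},
  {"travel": [0,0,0],"spin": 0},
  {"travel": [0,0,0],"spin": 0},
], gripper=0.1)

```text
time_s: 57.52
tcp_pos: [0.4629, 0.2753, 0.0221]
eef_rot: [-179.4, -8.0, 6.4]
contact_force: [0.5, 1.5, 0.1]
gripper_width: 0.0481
```

>>> send_rows([
  {"travel": [0,0,0],"spin": 0},
  {"travel": [0,0,-0.02],"spin": 0},
  {"travel": [0,0,-0.03],"spin": 0},
  {"travel": [0,0,-0.03],"spin": 0},
  {"travel": [0,0,-0.03],"spin": 0},
])

```text
time_s: 57.93
tcp_pos: [0.4452, 0.2696, 0.1298]
eef_rot: [-179.9, -7.5, 6.4]
contact_force: [1.1, 1.5, -1.1]
gripper_width: 0.0482
```

```bash
python3 -c "
from h import *
p,d,P=blobs('wrist',.026,.075,'pics/w12.png')
go(.453,-.016,.17,-86)
"
```

```text
[171. 212.] (array([465.4, 365.9]), array([84.2, 36.8]), 6.8, 5792) [ 8. 10. 75.]
[310. 232.] (array([462.5, 278.5]), array([83.7, 36.2]), 6.5, 2940) [  9.   9. 118.]
t 57.98 [0.4471 0.272  0.1362] [-179.6   -7.8    6.5] J [ 57.   7. -35.   8. -44.  34.] F [1.3 0.7 5.1] w 0.0483
travel [-0.0218  0.2865 -0.0393] rows 9 each [-0.0024  0.0318 -0.0044]
spin -87.5
```

View pics/w12.png

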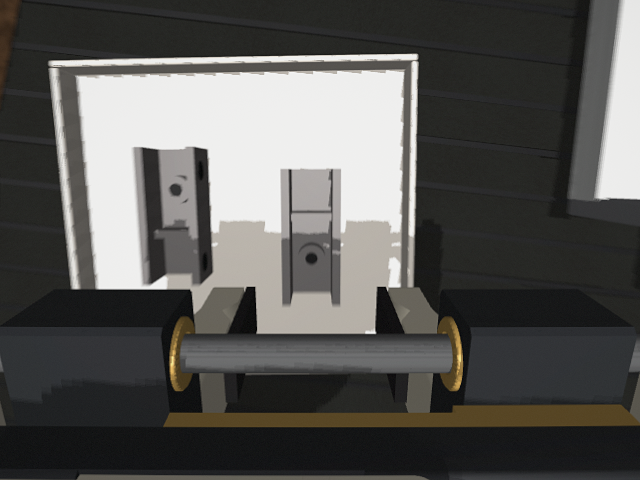

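Both brackets lie flat in the tray, at (175,215) and (310,235). Next, shut the drawer.

>>> send_rows([
  {"travel": [-0.0024,0.0318,-0.006],"spin": 5},
  {"travel": [0,0.0318,-0.004],"spin": 0},
  {"travel": [0,0.0318,-0.004],"spin": 0},
  {"travel": [0,0.0318,-0.004],"spin": 0},
  {"travel": [0,0.0318,-0.004],"spin": 0},
], gripper=-0.45)

```text
time_s: 58.4
tcp_pos: [0.4511, 0.1157, 0.1608]
eef_rot: [-178.3, -8.4, 1.7]
contact_force: [1.1, -1.1, -0.0]
gripper_width: 0.0251
```

>>> send_rows([
  {"travel": [0,0.0318,-0.003],"spin": 0},
  {"travel": [0,0.0318,-0.003],"spin": 0},
  {"travel": [0,0.0318,-0.003],"spin": 0},
  {"travel": [0,0.025,0],"spin": 7},
  {"travel": [0,0,0],"spin": 7},
])

```text
time_s: 58.82
tcp_pos: [0.4525, -0.0133, 0.1691]
eef_rot: [-176.0, -8.0, -12.6]
contact_force: [0.5, 0.7, -0.4]
gripper_width: 0.0242
```

>>> send_rows([
  {"travel": [0,0,0],"spin": 7},
  {"travel": [0,0,0],"spin": 7},
  {"travel": [0,0,0],"spin": 7},
  {"travel": [0,0,0],"spin": 7},
  {"travel": [0,0,0],"spin": 7},
])

```text
time_s: 59.23
tcp_pos: [0.4523, -0.0164, 0.1704]
eef_rot: [-171.8, -4.2, -48.4]
contact_force: [0.4, 0.4, -0.1]
gripper_width: 0.0243
```

>>> send_rows([
  {"travel": [0,0,0],"spin": 7},
  {"travel": [0,0,0],"spin": 7},
  {"travel": [0,0,0],"spin": 7},
  {"travel": [0,0,0],"spin": 7},
  {"travel": [0,0,0],"spin": 7},
])

```text
time_s: 59.65
tcp_pos: [0.4523, -0.0162, 0.1714]
eef_rot: [-170.7, 1.4, -83.7]
contact_force: [-0.1, 1.1, -0.1]
gripper_width: 0.024
```

```bash
python3 -c "
from h import *
p,d=r.capture('wrist')
for t in ['drawer_handle']: print([(np.round(w('wrist',b['at']),3).tolist(),round(b['conf'],2)) for b in r.pinpoint('wrist',t)[:3]])
go(.453,-.016,.12,-86)
"
```

```text
[([0.457, -0.017, 0.076], 0.68)]
t 59.75 [ 0.4523 -0.0162  0.1714] [-170.7    1.3  -83.5] J [ 24.  -4. -38.   2. -47. -19.] F [ 0.5  0.5 -0. ] w 0.0239
travel [0.0011 0.0076 0.0508] rows 2 each [0.0005 0.0038 0.0254]
spin 2.5
```

>>> send_rows([
  {"travel": [0.001,0.002,0.02],"spin": 2},
  {"travel": [0,0.001,0.025],"spin": 0},
  {"travel": [0,0,0.005],"spin": 0},
  {"travel": [0,0,0],"spin": 0},
])

```text
time_s: 60.08
tcp_pos: [0.459, -0.0148, 0.1224]
eef_rot: [-170.4, 1.6, -84.5]
contact_force: [0.1, 0.3, 0.5]
gripper_width: 0.0243
```

```bash
python3 -c "
from h import *
go(.459,-.016,.06,-86)
"
```

```text
t 60.08 [ 0.459  -0.0148  0.1224] [-170.4    1.6  -84.5] J [ 24.   0. -42.   3. -38. -21.] F [0.1 0.3 0.5] w 0.0243
travel [0.0029 0.0105 0.0615] rows 2 each [0.0015 0.0053 0.0307]
spin 1.5
```

>>> send_rows([
  {"travel": [0.001,0.004,0.022],"spin": 1},
  {"travel": [0.001,0.004,0.022],"spin": 0},
  {"travel": [0,0.002,0.013],"spin": 0},
  {"travel": [0,0,0.002],"spin": 0},
  {"travel": [0,0,0],"spin": 0},
])

```text
time_s: 60.5
tcp_pos: [0.4623, -0.014, 0.0657]
eef_rot: [-170.1, 1.7, -84.7]
contact_force: [0.6, 0.8, -0.2]
gripper_width: 0.0239
```

```bash
python3 -c "
from h import *
go(.64,-.004,.06,-86)
"
```

```text
t 60.5 [ 0.4623 -0.014   0.0657] [-170.1    1.7  -84.7] J [ 24.   6. -47.   4. -28. -22.] F [ 0.6  0.8 -0.2] w 0.0239
travel [ 0.0066 -0.1743  0.036 ] rows 6 each [ 0.0011 -0.029   0.006 ]
spin 1.3
```

>>> send_rows([
  {"travel": [0,-0.01,0.003],"spin": 0},
  {"travel": [0,-0.018,0.004],"spin": 0},
  {"travel": [0,-0.02,0.004],"spin": 0},
  {"travel": [0,-0.02,0.004],"spin": 0},
  {"travel": [0,-0.02,0.004],"spin": 0},
])

```text
time_s: 60.92
tcp_pos: [0.5464, -0.008, 0.0645]
eef_rot: [-170.8, 1.5, -84.5]
contact_force: [-4.4, 0.3, -0.0]
gripper_width: 0.0243
```

>>> send_rows([
  {"travel": [0,-0.018,0.003],"spin": 0},
  {"travel": [0,-0.018,0.003],"spin": 0},
  {"travel": [0,-0.015,0.003],"spin": 0},
])

```text
time_s: 61.17
tcp_pos: [0.5976, -0.0041, 0.0647]
eef_rot: [-171.2, 1.5, -84.4]
contact_force: [-4.3, -0.1, 1.7]
gripper_width: 0.0244
```

```bash
python3 -c "
from h import *
go(.643,-.004,.06,-86)
"
```

```text
t 61.17 [ 0.5976 -0.0041  0.0647] [-171.2    1.5  -84.4] J [ 19.  18. -29.   1. -35. -14.] F [-4.3 -0.1  1.7] w 0.0244
travel [ 0.0045 -0.044   0.0114] rows 2 each [ 0.0022 -0.022   0.0057]
spin 1.6
```

>>> send_rows([
  {"travel": [0,-0.012,0.003],"spin": 0},
  {"travel": [0,-0.012,0.002],"spin": 0},
  {"travel": [0,-0.008,0.002],"spin": 0},
  {"travel": [0,-0.005,0.001],"spin": 0},
])

```text
time_s: 61.5
tcp_pos: [0.6374, -0.0009, 0.065]
eef_rot: [-171.5, 1.4, -84.3]
contact_force: [-2.5, 0.2, -2.2]
gripper_width: 0.0238
```

>>> send_rows([
  {"travel": [0,-0.004,0.001],"spin": 0},
  {"travel": [0,-0.004,0],"spin": 0},
  {"travel": [0,-0.004,0],"spin": 0},
])

```text
time_s: 61.75
tcp_pos: [0.642, -0.0008, 0.0645]
eef_rot: [-172.3, 1.4, -84.4]
contact_force: [-17.6, 4.2, 9.0]
gripper_width: 0.0246
```

>>> send_rows([
  {"travel": [0,-0.004,0],"spin": 0},
  {"travel": [0,-0.003,0],"spin": 0},
])

```text
time_s: 61.92
tcp_pos: [0.6417, -0.0008, 0.0645]
eef_rot: [-173.1, 1.4, -84.4]
contact_force: [-7.7, 1.4, 1.1]
gripper_width: 0.0241
```

The drawer is at its stop. I retreat upward and check.

>>> send_rows([
  {"travel": [0,0.005,0],"spin": 0},
  {"travel": [0,0.001,-0.02],"spin": 0},
  {"travel": [0,0,-0.03],"spin": 0},
  {"travel": [0,0,-0.03],"spin": 0},
  {"travel": [0,0,-0.03],"spin": 0},
])

```text
time_s: 62.33
tcp_pos: [0.6201, -0.0054, 0.1722]
eef_rot: [-173.4, 1.4, -84.3]
contact_force: [1.0, 0.8, 0.4]
gripper_width: 0.0238
```

>>> send_rows([
  {"travel": [0,0.03,-0.02],"spin": 0},
  {"travel": [0,0.03,-0.01],"spin": 0},
  {"travel": [0,0.03,0],"spin": 0},
  {"travel": [0,0.03,0],"spin": 0},
  {"travel": [0,0.03,0],"spin": 0},
])

```text
time_s: 62.75
tcp_pos: [0.4764, -0.0196, 0.1976]
eef_rot: [-171.5, 1.5, -84.1]
contact_force: [0.1, 0.9, -0.6]
gripper_width: 0.0239
```

>>> send_rows([
  {"travel": [0,0,0],"spin": 0},
  {"travel": [0,0,0],"spin": 0},
  {"travel": [0,0,0],"spin": 0},
  {"travel": [0,0,0],"spin": 0},
  {"travel": [0,0,0],"spin": 0},
])

```text
time_s: 63.17
tcp_pos: [0.4741, -0.0196, 0.202]
eef_rot: [-170.8, 1.7, -83.9]
contact_force: [0.7, -0.8, -0.5]
gripper_width: 0.0242
```

```bash
python3 -c "
from h import *
st()
for n in ('top','scene','wrist'):
    p,d=r.capture(n); cv2.imwrite(f'pics/end_{n}.png',p)
    for t in ['drawer_handle','switch_knob','bracket0_c','scraper','wash_bottle','resin_jar','file']: print(n,t,[(np.round(w(n,b['at']),3).tolist(),round(b['conf'],2)) for b in r.pinpoint(n,t)[:3]])
"
```

```text
t 63.17 [ 0.4741 -0.0196  0.202 ] [-170.8    1.7  -83.9] J [ 22.  -3. -33.   1. -51. -17.] F [ 0.7 -0.8 -0.5] w 0.0242
top drawer_handle [([0.629, -0.007, 0.075], 0.95)]
top switch_knob [([0.666, -0.182, 0.077], 0.57)]
top bracket0_c []
top scraper [([0.359, -0.333, 0.004], 0.57)]
top wash_bottle [([0.694, 0.265, 0.0], 0.85)]
top resin_jar [([0.677, -0.366, -0.003], 0.9)]
top file [([0.467, 0.324, 0.005], 0.71)]
scene drawer_handle [([0.628, -0.007, 0.078], 0.7), ([0.463, 0.32, 0.0], 0.67)]
scene switch_knob [([0.665, -0.186, 0.082], 0.62)]
scene bracket0_c []
scene scraper [([0.354, -0.325, -0.004], 0.72)]
scene wash_bottle [([0.693, 0.265, -0.0], 0.87), ([0.354, -0.328, -0.002], 0.42)]
scene resin_jar [([0.681, -0.366, -0.003], 0.86)]
scene file [([0.379, -0.013, 0.0], 0.63)]
wrist drawer_handle [([0.633, -0.004, 0.078], 0.59)]
wrist switch_knob []
wrist bracket0_c []
wrist scraper []
wrist wash_bottle []
wrist resin_jar []
wrist file [([0.378, -0.013, 0.003], 0.79)]
```

View pics/end_top.png

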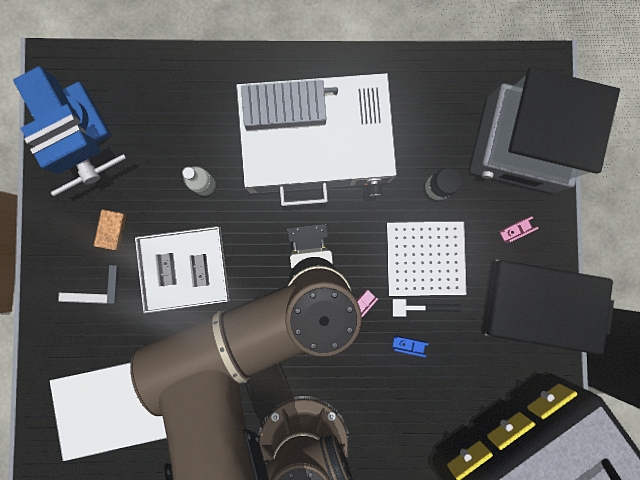

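The end view shows the plate empty, both brackets side by side in the tray at (166,270) and (199,270), the drawer flush and the knob in. Everything else is in place. Handing in.

```bash
python3 -c "
from h import *
print(r.close_job())"
```

```text
the job is handed in; nothing more can be done
None
```

The job is done and handed in at about 63 s on the robot's clock. There were two grey brackets, and both now lie side by side in the white tray. Handing in gave no verdict.

- **Curing:** both brackets lay flat on the drawer floor and the drawer was pushed to its stop. The switch was then pulled 16 mm to its stop and left out for about 10 s before being pushed back in. The drawer was shut the whole time the lamp was on.
- **Final checks:**
  - **Brackets:** close wrist depth put them at (0.465, 0.366) and (0.463, 0.279), flat and apart, and the last top view still showed them there.
  - **Drawer and switch:** the drawer met its stop at about 18 N, and the knob read x ≈ 0.665, the same as at the start.
  - **Other items:** the scraper, wash bottle, resin jar and file read within about 6 mm of their starting places. The sanding block, square and the pink and blue look-alikes were judged by eye and looked unmoved.

**Failures and disagreements:**
- The first grasp on a bracket failed because I lifted before the jaws had closed. The bracket did not move and I repeated the grasp.
- The three cameras put the handle at x = 0.628 to 0.633, against about 0.632 when shut. I relied on the stop contact.
- The network found no brackets in the final pictures, and once took the tray for the file.
- The tool drifted to as much as 10° off vertical, with no effect on the result that I could see.

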